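Gauge the spacer sleeves on the rotary pin gauge

TASK

Turn the rotary gauge until its scale reads 70 degrees at the index line, which brings its pin out from under the guard. Then, working along the row from the robot's left to its right, let each spacer sleeve down over the pin as far as it will go: stand those that go all the way down to the plate upright in the low white tray, and put those that stop on the pin's shoulder in the deep grey bin. When all are sorted turn the scale back to 0, and leave the other things on the bench alone.

Things in the scene. Friction and masses are not known exactly. Their poses are not given: they have to be found in the camera images.
- sleeve_1a: plain aluminium spacer sleeve, upright tube 40 outside diameter, 36 tall, 80 g (varies); bore either 22 (runs free) or 15.5 (tight): find out on the pin. Starts at the first (leftmost, largest y) place of the row on the mat; at most one of sleeve_1a and sleeve_1b is present, the other is None. Origin: centre of its underside, z along the bore, upwards
- sleeve_1b: plain aluminium spacer sleeve, upright tube 40 outside diameter, 36 tall, 80 g (varies); bore either 22 (runs free) or 15.5 (tight): find out on the pin. Starts at the first (leftmost, largest y) place of the row on the mat; at most one of sleeve_1a and sleeve_1b is present, the other is None. Origin: centre of its underside, z along the bore, upwards
- sleeve_2a: plain aluminium spacer sleeve, upright tube 40 outside diameter, 36 tall, 80 g (varies); bore either 22 (runs free) or 15.5 (tight): find out on the pin. Starts at the second place of the row on the mat; at most one of sleeve_2a and sleeve_2b is present, the other is None. Origin: centre of its underside, z along the bore, upwards
- sleeve_2b: plain aluminium spacer sleeve, upright tube 40 outside diameter, 36 tall, 80 g (varies); bore either 22 (runs free) or 15.5 (tight): find out on the pin. Starts at the second place of the row on the mat; at most one of sleeve_2a and sleeve_2b is present, the other is None. Origin: centre of its underside, z along the bore, upwards
- sleeve_3a: plain aluminium spacer sleeve, upright tube 40 outside diameter, 36 tall, 80 g (varies); bore either 22 (runs free) or 15.5 (tight): find out on the pin. Starts at the third place of the row on the mat; at most one of sleeve_3a and sleeve_3b is present, the other is None. Origin: centre of its underside, z along the bore, upwards
- sleeve_3b: plain aluminium spacer sleeve, upright tube 40 outside diameter, 36 tall, 80 g (varies); bore either 22 (runs free) or 15.5 (tight): find out on the pin. Starts at the third place of the row on the mat; at most one of sleeve_3a and sleeve_3b is present, the other is None. Origin: centre of its underside, z along the bore, upwards
- sleeve_4a: plain aluminium spacer sleeve, upright tube 40 outside diameter, 36 tall, 80 g (varies); bore either 22 (runs free) or 15.5 (tight): find out on the pin. Starts at the fourth (rightmost, smallest y) place of the row on the mat; at most one of sleeve_4a and sleeve_4b is present, the other is None. Origin: centre of its underside, z along the bore, upwards
- sleeve_4b: plain aluminium spacer sleeve, upright tube 40 outside diameter, 36 tall, 80 g (varies); bore either 22 (runs free) or 15.5 (tight): find out on the pin. Starts at the fourth (rightmost, smallest y) place of the row on the mat; at most one of sleeve_4a and sleeve_4b is present, the other is None. Origin: centre of its underside, z along the bore, upwards
- mat: dark rubber mat 100 x 270, 1 thick (flat on the bench, fixed), on which the sleeves stand in a row along its y axis, at y = +93, +31, -31, -93 mm for places one to four (places three and four may be empty). Origin: centre of underside, on the bench
- gauge: fixed base of the rotary gauge: dark disc 200 diameter, 20 high, bolted down, carrying the turning plate, the index block and the guard. Origin: centre of underside, on the bench; z is the turning axis
- index (a point): outer end of the black index line on a white block (20 wide, top 32 above the bench) fixed to the base's rim on its local +x side
- guard (a point): centre of the top of the fixed aluminium guard on the base's local +y side: roof 44 wide, from 42 to 100 mm from the turning axis, underside 84 and top 90 above the bench, on an upright wall at 97 mm from the axis. It covers the pin while the dial reads 0
- dial (a joint): scale reading in rad (70 degrees = 1.222; limits -0.6, 2.0); grows as the aluminium plate (180 diameter, top 32 above the bench) is turned clockwise seen from above. Rim lines: short every 10 degrees, long every 30, a pair of long ones at 0; graduations run anticlockwise from the pair; the one at the index line is the reading. The pin is at 90. Takes 0.3 N m to turn, stays put
- dial_grip (a point): centre of the black bar knob in the middle of the plate, on the turning axis, 69 above the bench; the bar is 12 thick, 54 long, from 52 to 86 above the bench; grip across the 12 from above. Its x axis lies across the bar, its y axis along the bar and towards the pin; it turns with the plate
- pin_seat (a point): foot of the upright steel gauge pin on the plate's top, 66 mm from the turning axis; turns with the plate. Pin: 19 diameter up to 28 above this point, flat shoulder, then 12.5 diameter up to 41, then a cone to 6 at 45. A free sleeve (bore 22) sinks until its underside is on the plate (0 above this point), a tight one (15.5) stops on the shoulder (28 above it)
- tray: white low tray for good sleeves, fixed: outside 230 (x) x 120 (y), 18 high, walls and floor about 4 thick. Origin: centre of underside
- bin: grey deep bin for rejects, fixed: outside 230 (x) x 120 (y), 50 high, walls and floor about 4 thick. Origin: centre of underside. Tray and bin stand on either side of the row, which is where varies
- heatsink: bystander: black finned heat sink 90 x 70 x 42, origin centre of underside
- lamp: bystander: black two-lens lamp body 70 x 120 x 50, origin centre of underside
Mind the look-alikes: they are no part of the job. Leave any orange or pink look-alike of the sleeve_2a alone.

How it is judged:
On the way, in this order (a step that is already met when the one before it is completed fails the run):
1. the scale reads 70 degrees, within 3, and stays there (value of joint dial between 1.1693 and 1.2741 rad and velocity of joint dial between -0.05 and 0.05 rad/s), for 0.5 s.
2. the sleeve from the first (leftmost) place is upright on the pin, as far down as it goes (a free one within 4 mm of the plate, a tight one on the shoulder) (((horizontal distance between sleeve_1a and pin_seat below 0.004 m and z of sleeve_1a in the frame of pin_seat below 0.004 m and angle between sleeve_1a's own z axis and vertical below 0.12 rad) or (horizontal distance between sleeve_1b and pin_seat below 0.004 m and z of sleeve_1b in the frame of pin_seat below 0.033 m and angle between sleeve_1b's own z axis and vertical below 0.12 rad))), for 0.2 s.
3. the sleeve from the second place is upright on the pin, as far down as it goes (a free one within 4 mm of the plate, a tight one on the shoulder) (((horizontal distance between sleeve_2a and pin_seat below 0.004 m and z of sleeve_2a in the frame of pin_seat below 0.033 m and angle between sleeve_2a's own z axis and vertical below 0.12 rad) or (horizontal distance between sleeve_2b and pin_seat below 0.004 m and z of sleeve_2b in the frame of pin_seat below 0.004 m and angle between sleeve_2b's own z axis and vertical below 0.12 rad))), for 0.2 s.
4. the sleeve from the third place is upright on the pin, as far down as it goes (a free one within 4 mm of the plate, a tight one on the shoulder) (((horizontal distance between sleeve_3a and pin_seat below 0.004 m and z of sleeve_3a in the frame of pin_seat below 0.033 m and angle between sleeve_3a's own z axis and vertical below 0.12 rad) or (horizontal distance between sleeve_3b and pin_seat below 0.004 m and z of sleeve_3b in the frame of pin_seat below 0.004 m and angle between sleeve_3b's own z axis and vertical below 0.12 rad))), for 0.2 s.
5. the sleeve from the fourth place is upright on the pin, as far down as it goes (a free one within 4 mm of the plate, a tight one on the shoulder) (((horizontal distance between sleeve_4a and pin_seat below 0.004 m and z of sleeve_4a in the frame of pin_seat below 0.004 m and angle between sleeve_4a's own z axis and vertical below 0.12 rad) or (horizontal distance between sleeve_4b and pin_seat below 0.004 m and z of sleeve_4b in the frame of pin_seat below 0.033 m and angle between sleeve_4b's own z axis and vertical below 0.12 rad))), for 0.2 s.
At the end, for the whole second after the job is handed in: every free-running sleeve stands upright on the floor of the white tray, every tight one lies or stands inside the grey bin, all at rest, and the scale reads 0 within 3 degrees (x of sleeve_1a in the frame of tray between -0.112 and 0.112 m and y of sleeve_1a in the frame of tray between -0.057 and 0.057 m and linear speed of each of sleeve_1a, sleeve_1b, sleeve_2a, sleeve_2b, sleeve_3a, sleeve_3b, sleeve_4a, sleeve_4b below 0.02 m/s and z of each of sleeve_1a, sleeve_2b, sleeve_3b, sleeve_4a in the frame of tray below 0.012 m and angle between each of sleeve_1a, sleeve_2b, sleeve_3b, sleeve_4a's own z axis and vertical below 0.15 rad and x of sleeve_1b in the frame of bin between -0.112 and 0.112 m and y of sleeve_1b in the frame of bin between -0.057 and 0.057 m and z of each of sleeve_1b, sleeve_2a, sleeve_3a, sleeve_4b in the frame of bin below 0.04 m and x of sleeve_2a in the frame of bin between -0.112 and 0.112 m and y of sleeve_2a in the frame of bin between -0.057 and 0.057 m and x of sleeve_2b in the frame of tray between -0.112 and 0.112 m and y of sleeve_2b in the frame of tray between -0.057 and 0.057 m and x of sleeve_3a in the frame of bin between -0.112 and 0.112 m and y of sleeve_3a in the frame of bin between -0.057 and 0.057 m and x of sleeve_3b in the frame of tray between -0.112 and 0.112 m and y of sleeve_3b in the frame of tray between -0.057 and 0.057 m and x of sleeve_4a in the frame of tray between -0.112 and 0.112 m and y of sleeve_4a in the frame of tray between -0.057 and 0.057 m and x of sleeve_4b in the frame of bin between -0.112 and 0.112 m and y of sleeve_4b in the frame of bin between -0.057 and 0.057 m and value of joint dial between -0.0524 and 0.0524 rad); the robot touches nothing.
It fails at once if the heat sink is shifted by more than 30 mm (distance of heatsink from where it was at the start of the episode above 0.03 m).
It fails at once if the lamp body is shifted by more than 30 mm (distance of lamp from where it was at the start of the episode above 0.03 m).
Of sleeve_1a, sleeve_1b only 1 to 1 are there at a start; the rules pass over those that are not, and their reading is None.
Of sleeve_2a, sleeve_2b only 1 to 1 are there at a start; the rules pass over those that are not, and their reading is None.
Of sleeve_3a, sleeve_3b only 1 to 1 are there at a start; the rules pass over those that are not, and their reading is None.
Of sleeve_4a, sleeve_4b only 1 to 1 are there at a start; the rules pass over those that are not, and their reading is None.
Of sleeve_3a, sleeve_3b, sleeve_4a, sleeve_4b only 2 to 3 are there at a start; the rules pass over those that are not, and their reading is None.
At some moment in a run one of sleeve_1a, sleeve_1b, sleeve_2a, sleeve_2b, sleeve_3a, sleeve_3b, sleeve_4a, sleeve_4b may be knocked a few centimetres aside while the robot is not near it.
It also fails if it takes over 210 s, if anything falls off the work surface, if the arm or the gripper's body presses on something with over 40 N, if the wrist force passes 120 N, or if a joint passes its speed limit or range.

ROBOT

A 6-joint arm with a two-finger parallel gripper is mounted at the origin on the work surface. World frame = base frame: x ahead of the robot, y to its left, z up, the work surface at z = 0. Lengths are in m, angles in rad, forces in N, time in s.
With the tool pointing down it reaches from about 0.325 to 0.85 m from the base axis. Payload 15.5 kg.
Tool frame: the origin (TCP) lies at the very end of the fingers, on their centre line; the grasp point (between the pads) lies 19 mm behind it; z points along the fingers, y is the line along which they close (so a half turn about z gives the same grasp; the last joint's range is limited). The gripper opens to 91 mm and grips with 3 to 60 N. Pads are 32 mm wide; open, the fingers measure 118 mm over their backs; the gripper's body (76 mm by 178 mm) begins 60 mm behind the grasp point.
Start: joints at [-1.252, 0.494, 1.345, -0, 1.302, -0.096], TCP at [0.252, -0.572, 0.214] pointing down, gripper open.
Joint ranges: [-2.91, 2.91], [-0.82, 2.16], [0.22, 2.67], [-1.22, 4.37], [0.12, 2.79], [-3.08, 3.08]. Speed limits (rad/s): [1.89, 1.89, 2.57, 3.01, 3.01, 3.01].

INTERFACE

Orientations are given as a unit quaternion [w, x, y, z].
In Python, from rig import telemetry, read_camera, r gives the robot as it stands.
- The arm moves only by the shell command python3 -m handwheel 'ROWS' [FORCE]. ROWS is JSON, a list that holds one entry, the list of rows, each a list of 7 numbers: the finger opening in mm, from 0 to 91.2, then the shift along the tool's x, y, z in mm, then the turn, a rotation vector about the tool's x, y, z in rad. A call has 1 to 20 rows; each row shifts and turns the commanded pose from where the row before left it, along the tool's axes as they then stand; what a row does not reach is not made up. A row lasts 1/12 s, in which the tool goes at most 41.7 mm and 7.16 degrees, less where a joint would pass 70% of its speed; a pose out of reach is approached as far as the arm can. A call is refused whole if a number of a shift passes 41.7 or a number of a turn 0.125, either way. A call with a gripper value outside its range is refused whole. The fingers move at their own pace and stop on an object; FORCE is the grip in N (left out, the last holds). Time passes only in rows, so rows that do not move let the fingers close. It gives the time, the measured TCP pose, the force, the opening and the grip force at its end, in the units of the state.
- telemetry.get_obs(): the state, without advancing time (a new reading comes with each control period).
- read_camera(name): name is "side" or "top" or "wrist"; returns a dict with "image" (400x640x3 uint8, blue, green, red), "vertical_fov" (degrees; the focal length in pixels is half the picture's height over the tangent of half this angle, whatever the lens; pixels are square), "cx", "cy" (the principal point, pixels), "distortion" ([k1, k2, p1, p2, k3] as OpenCV has them; the pictures are not rectified), "R" (3x3) and "t" (3): a world point X has camera coordinates R X + t. Camera axes: x right, y down, z forward; pixel columns grow to the right and rows downward; lengths in m; the calibration is good to about 2 mm. A picture is of the moment at which its call begins. There is no depth.
- r.finish_job(): hands the job in; it is judged then, once.
The state is a dict: "time": time; "q": joint angles; "joint_vel": joint speeds; "tau": joint torques, N m; "eef_pos": TCP position; "eef_rot": TCP orientation; "ft_force": force on the tool from outside, world axes, zero at the start; "wrist_torque": the same for the moment, N m; "grip_width": opening from 0.0 (shut) to 1.0 (fully open); "gripper_force": force on a finger pad.
Only numpy, scipy, OpenCV 4.12 (cv2) and the standard library are available. Lean on these libraries where they do the work, as an engineer would, in place of code of your own. Each camera call takes 0.05 s, during which the arm holds its last target. There are 200 camera calls.

## Working session

There is one attempt and no reset: what is moved stays moved. The work goes in short steps, Python scripts to look and compute and a shell command to move; the robot and the scene stay as the last step left them, time stands still between calls to the robot, and variables do not carry over. Pictures are saved under pics/ and viewed, at most 17 in all, crops included, and the job is handed in when it is done.

```bash
mkdir -p pics
cat > h.py <<'E'
import numpy as np, cv2
from rig import telemetry, read_camera, r
def cam(n,save=None):
    c=read_camera(n); im=np.asarray(c["image"]); h=im.shape[0]
    f=h/2/np.tan(np.radians(c["vertical_fov"])/2)
    c["K"]=np.array([[f,0,c["cx"]],[0,f,c["cy"]],[0,0,1.]]); c["D"]=np.array(c["distortion"],float)
    c["R"]=np.array(c["R"]);c["t"]=np.array(c["t"]).ravel(); c["image"]=im
    if save: cv2.imwrite("pics/"+save,im)
    return c
def ray(c,px):
    p=cv2.undistortPoints(np.array(px,float).reshape(-1,1,2),c["K"],c["D"]).reshape(-1,2)
    d=np.c_[p,np.ones(len(p))]@c["R"]; return -c["R"].T@c["t"],d
def plane(c,px,z):
    o,d=ray(c,px); return o+d*((z-o[2])/d[:,2])[:,None]
def proj(c,X):
    return cv2.projectPoints(np.array(X,float).reshape(-1,1,3),cv2.Rodrigues(c["R"])[0],c["t"],c["K"],c["D"])[0].reshape(-1,2)
E
python3 - <<'E'
from h import *
for n in("top","side","wrist"):
    c=cam(n,n+"0.png"); print(n,(-c["R"].T@c["t"]).round(3),c["R"].round(2).tolist(),c["K"][0,0].round(0))
o=telemetry.get_obs(); print({k:np.round(v,3) for k,v in o.items()})
E
```

```text
top [0.431 0.005 1.045] [[0.03, -1.0, 0.01], [-1.0, -0.03, -0.09], [0.09, -0.01, -1.0]] 366.0
side [ 0.475 -0.662  0.876] [[1.0, -0.08, 0.02], [-0.05, -0.77, -0.64], [0.07, 0.64, -0.77]] 468.0
wrist [ 0.311 -0.546  0.384] [[0.4, -0.91, -0.0], [-0.89, -0.39, 0.23], [-0.21, -0.09, -0.97]] 345.0
{'time': np.float64(0.15), 'q': array([-1.251,  0.494,  1.346, -0.   ,  1.302, -0.096]), 'joint_vel': array([ 0.   , -0.   , -0.001, -0.   ,  0.002,  0.001]), 'tau': array([ 1.0000e-03, -8.7920e+01, -3.8205e+01,  7.1000e-02,  5.0000e-02,
       -0.0000e+00]), 'eef_pos': array([ 0.252, -0.572,  0.213]), 'eef_rot': array([-0.   ,  0.979,  0.206, -0.   ]), 'ft_force': array([ 0.015,  0.902, -0.73 ]), 'wrist_torque': array([-0.023, -0.003, -0.026]), 'gripper_force': np.float64(0.0), 'grip_width': np.float64(0.999)}
```

View pics/top0.png

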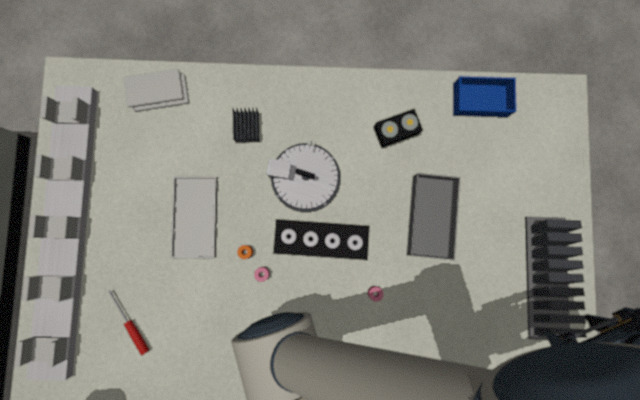

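View pics/side0.png

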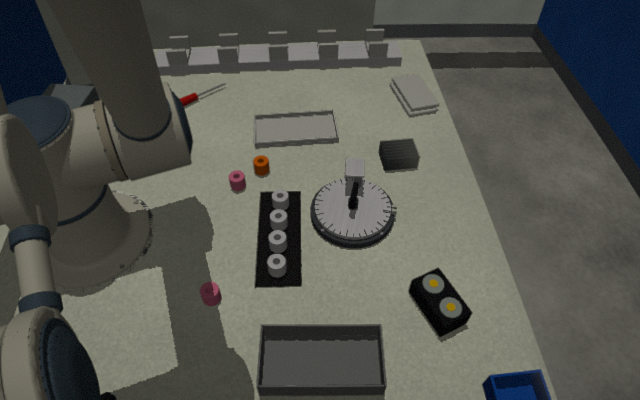

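Run:
```python
from h import *
t=cam("top");s=cam("side")
def up(i,x0,y0,w,h,k): return cv2.resize(i[y0:y0+h,x0:x0+w],None,fx=k,fy=k,interpolation=cv2.INTER_CUBIC)
a=up(t["image"],260,130,100,140,4); b=up(s["image"],290,145,120,140,4)[:560,:400]
b=up(s["image"],300,145,100,140,4)
cv2.imwrite("pics/z1.png",np.hstack([a,b]))
g=cv2.cvtColor(t["image"],cv2.COLOR_BGR2GRAY)
# sleeves: bright blobs inside the dark mat
m=(g[222:258,274:370]>110).astype(np.uint8)
n,l,st,ce=cv2.connectedComponentsWithStats(m)
for i in range(1,n):
    if 40<st[i,4]<400:
        hole=ce[i]+[274,222]; print("slv",hole.round(1),st[i,4],plane(t,hole,.037)[0].round(4))
# dark base disc
hsv=cv2.cvtColor(t["image"],cv2.COLOR_BGR2HSV)
for nm,px,z in(("tray",[(175,178),(217,178),(216,258),(173,258)],.018),("bin",[(415,175),(459,178),(456,258),(408,255)],.05)):
    p=plane(t,px,z); print(nm,p.round(3).tolist(),p.mean(0).round(4))
```

```text
slv [352.3 222.8] 98 [ 0.4844 -0.1082  0.037 ]
slv [288.1 236. ] 163 [0.4431 0.0675 0.037 ]
slv [368.7 245. ] 45 [ 0.4248 -0.1544  0.037 ]
slv [310.1 238.6] 162 [0.4377 0.0067 0.037 ]
slv [332.  240.2] 163 [ 0.4349 -0.0534  0.037 ]
slv [354.7 242.2] 165 [ 0.4314 -0.116   0.037 ]
slv [294.6 256. ] 139 [0.389  0.0478 0.037 ]
tray [[0.597, 0.393, 0.018], [0.601, 0.275, 0.018], [0.377, 0.266, 0.018], [0.374, 0.384, 0.018]] [0.4871 0.3295 0.018 ]
bin [[0.621, -0.277, 0.05], [0.616, -0.399, 0.05], [0.397, -0.389, 0.05], [0.401, -0.259, 0.05]] [ 0.5087 -0.3312  0.05  ]
```

View pics/z1.png

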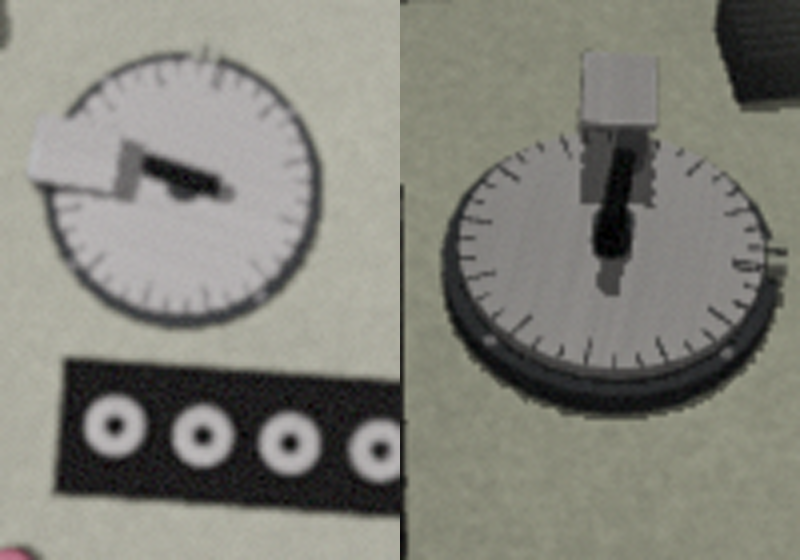

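```bash
cat >> h.py <<'E'
def pose():
    from scipy.spatial.transform import Rotation as Rn
    o=telemetry.get_obs(); w=o["eef_rot"]; R=Rn.from_quat([w[1],w[2],w[3],w[0]]).as_matrix()
    return np.array(o["eef_pos"]),R,o
def plan(X,th):
    "deltas: z turn (first, rad), then tool-axes shift mm after the turn"
    p,R,o=pose(); t0=np.arctan2(R[1,0],R[0,0]); a=(t0-th+np.pi)%(2*np.pi)-np.pi
    c,s=np.cos(th),np.sin(th); d=(np.array(X)-p)*1000
    print("t",o["time"],"turn %.3f"%a,"shift",(np.array([[c,s,0],[s,-c,0],[0,0,-1]])@d).round(1),"tilt",R[2].round(4),"pos",p.round(4),"th %.3f"%t0)
E
python3 -m handwheel '[[[91,0,0,0,0,0,-0.1155],[91,0,0,0,0,0,-0.1155],[91,0,0,0,0,0,-0.1155],[91,0,0,0,0,0,-0.1155],[91,0,0,0,0,0,-0.1155],[91,0,0,0,0,0,-0.1155],[91,0,0,0,0,0,-0.1155],[91,0,0,0,0,0,-0.1155],[91,0,0,0,0,0,-0.1155],[91,0,0,0,0,0,-0.1155]]]'
python3 -m handwheel '[[[91,32,17,-3,0,0,0],[91,32,17,-3,0,0,0],[91,32,17,-3,0,0,0],[91,32,17,-3,0,0,0],[91,32,17,-3,0,0,0],[91,32,17,-3,0,0,0],[91,32,17,-3,0,0,0],[91,32,17,-3,0,0,0],[91,32,17,-3,0,0,0],[91,32,17,-3,0,0,0],[91,32,17,-3,0,0,0],[91,32,17,-3,0,0,0],[91,32,17,-3,0,0,0],[91,32,17,-3,0,0,0],[91,32,17,-3,0,0,0],[91,32,17,-3,0,0,0],[91,32,17,-3,0,0,0],[91,0,0,0,0,0,0],[91,0,0,0,0,0,0]]]'
python3 - <<'E'
from h import *
c=cam("wrist","w1.png"); print((-c["R"].T@c["t"]).round(3)); plan([.606,.014,.2],np.pi/2)
E
```

```text
time: 1.08
eef_pos: [0.2518, -0.5719, 0.2138]
eef_rot: [-0.0, 0.705, 0.709, 0.0]
ft_force: [0.0, -0.1, -0.1]
grip_width: 0.998
gripper_force: 0.0
time: 2.67
eef_pos: [0.5419, -0.0267, 0.2648]
eef_rot: [-0.0, 0.706, 0.708, 0.0]
ft_force: [-0.7, -1.3, 1.0]
grip_width: 1.001
gripper_force: 0.0
[0.541 0.038 0.435]
t 2.7167 turn 0.001 shift [41.8 64.6 64.7] tilt [-2.e-04 -4.e-04 -1.e+00] pos [ 0.5414 -0.0278  0.2647] th 1.571
```

View pics/w1.png

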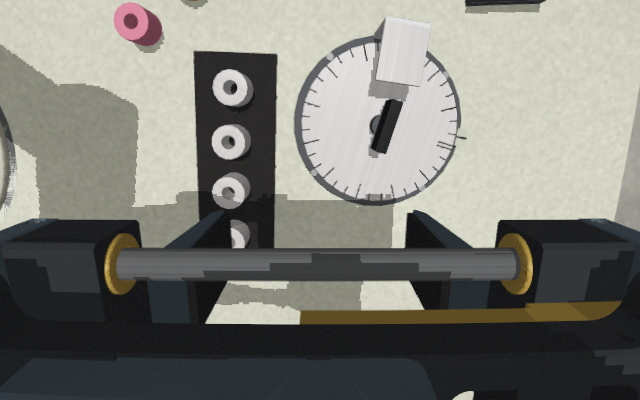

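```bash
cat >> h.py <<'E'
from scipy.optimize import least_squares
from scipy.ndimage import map_coordinates
def plate(c,c0,R=.09,z=.032):
    g=cv2.cvtColor(c["image"],cv2.COLOR_BGR2GRAY).astype(float); ang=np.radians(np.arange(0,360,2))
    for it in range(3):
        rr=np.arange(.078,.097,.0005); pts=[]
        for a in ang:
            X=np.c_[c0[0]+rr*np.cos(a),c0[1]+rr*np.sin(a),np.full(len(rr),z)]; p=proj(c,X)
            v=map_coordinates(g,[p[:,1],p[:,0]],order=1); d=v[6:]-v[:-6]; i=d.argmin()
            if d[i]<-40: pts.append(X[i+3,:2])
        pts=np.array(pts)
        f=least_squares(lambda q:np.hypot(*(pts-q[:2]).T)-R,c0,loss="soft_l1",f_scale=.001); c0=f.x
    return c0,len(pts),np.median(np.abs(f.fun))
def polar(c,c0,r,z=.032):
    g=cv2.cvtColor(c["image"],cv2.COLOR_BGR2GRAY).astype(float); a=np.radians(np.arange(-180,180,.25)); v=0
    for q in r:
        p=proj(c,np.c_[c0[0]+q*np.cos(a),c0[1]+q*np.sin(a),np.full(len(a),z)]); v=v+map_coordinates(g,[p[:,1],p[:,0]],order=1)
    return np.degrees(a),v/len(r)
E
python3 - <<'E'
from h import *
from scipy.signal import find_peaks
for n in("wrist","top"):
    c=cam(n); 
    c0,k,e=plate(c,[.606,.014]); print(n,c0.round(4),k,e)
    if n=="wrist":
        for r in((.073,.075),(.077,.079),(.083,.085),(.098,.1,.102)):
            a,v=polar(c,c0,r); i,_=find_peaks(-v,prominence=12); print(r[0],[(float(x),int(w)) for x,w in zip(a[i],v[i])])
        p,d=proj(c,np.c_[c0[0],c0[1],.032][None] if 0 else [[*c0,.032]]),0; print(p)
        g=cv2.cvtColor(c["image"],cv2.COLOR_BGR2GRAY)
        m=(g[90:165,360:415]<55).astype(np.uint8); cn=max(cv2.findContours(m,0,1)[0],key=cv2.contourArea)
        print("bar",cv2.minAreaRect(cn+np.array([360,90])))
        z=cv2.resize(c["image"][0:215,285:475],None,fx=2.8,fy=2.8,interpolation=cv2.INTER_CUBIC); cv2.imwrite("pics/w1z.png",z)
E
```

```text
wrist [0.6119 0.0258] 162 0.0009183974966716149
0.073 [(-166.25000000000003, 118), (-136.25, 117), (-106.5, 144), (-76.5, 122), (-46.75, 113), (-18.5, 129), (-14.750000000000002, 125), (13.25, 110), (43.5, 116), (93.0, 132), (103.5, 101), (133.75, 130), (164.0, 127)]
0.077 [(-166.0, 118), (-136.25, 132), (-106.25, 122), (-76.25, 131), (-46.5, 94), (-18.5, 115), (-15.25, 100), (13.25, 113), (43.5, 132), (53.75, 202), (93.0, 135), (103.75, 91), (133.75, 131), (163.75, 144)]
0.083 [(-176.25, 120), (-166.25000000000003, 119), (-156.5, 125), (-146.5, 109), (-136.25, 114), (-126.5, 124), (-116.25, 125), (-106.5, 151), (-96.5, 120), (-86.75, 128), (-82.5, 179), (-76.25, 141), (-66.5, 121), (-56.5, 123), (-46.5, 100), (-36.5, 127), (-26.75, 123), (-18.0, 117), (-15.25, 133), (-6.5, 150), (3.25, 132), (13.25, 89), (23.0, 118), (33.25, 120), (43.25, 118), (53.5, 124), (93.75, 64), (103.75, 103), (113.75, 134), (123.75000000000001, 135), (133.75, 129), (144.0, 131), (153.75, 125), (164.25, 127), (173.75, 127)]
0.098 [(-159.75, 174), (-150.25, 177), (-137.5, 178), (-112.0, 132), (-98.25000000000001, 136), (-8.0, 71), (92.0, 97), (122.25, 194), (134.75000000000003, 184), (147.25, 178), (158.75, 173), (172.0, 174)]
[[379.98912216 123.44323834]]
bar ((386.300048828125, 124.10000610351562), (16.4438419342041, 54.39117431640625), 18.434947967529297)
top [0.6113 0.0249] 21 0.0005673248897922201
```

View pics/w1z.png

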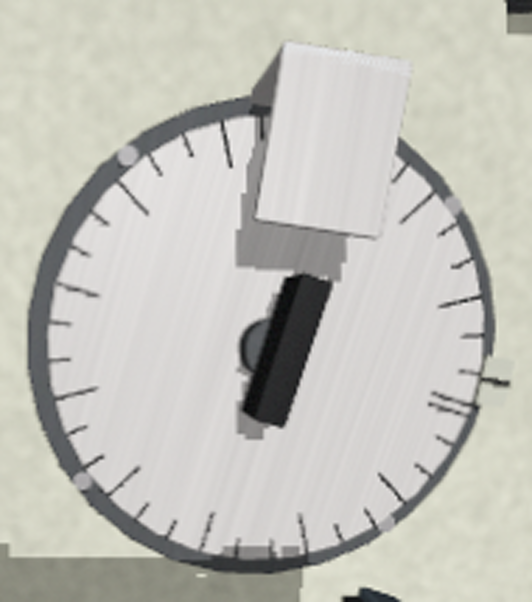

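Run:
```python
from h import *
plan([.6117,.0255,.11],1.281)
```

```text
t 2.8167 turn 0.288 shift [ 72.4  52.2 154.7] tilt [-1.e-04 -6.e-04 -1.e+00] pos [ 0.5409 -0.029   0.2647] th 1.569
```

```bash
python3 -m handwheel '[[[40,0,0,0,0,0,0.096],[40,0,0,0,0,0,0.096],[40,0,0,0,0,0,0.096],[40,12.1,8.7,25.8,0,0,0],[40,12.1,8.7,25.8,0,0,0],[40,12.1,8.7,25.8,0,0,0],[40,12.1,8.7,25.8,0,0,0],[40,12.1,8.7,25.8,0,0,0],[40,12,8.7,25.8,0,0,0],[40,0,0,0,0,0,0],[40,0,0,0,0,0,0]]]'
python3 - <<'E'
from h import *
plan([.6117,.0255,.056],1.281)
c=cam("wrist");
E
```

```text
time: 3.73
eef_pos: [0.6112, 0.0255, 0.1091]
eef_rot: [-0.001, 0.802, 0.598, -0.001]
ft_force: [0.5, -0.6, -0.1]
grip_width: 0.437
gripper_force: 0.0
t 3.7333 turn 0.000 shift [ 0.2  0.5 53.1] tilt [-8.0e-04 -2.8e-03 -1.0e+00] pos [0.6112 0.0255 0.1091] th 1.281
```

```bash
python3 -m handwheel '[[[40,0,0,17.7,0,0,0],[40,0,0,17.7,0,0,0],[40,0,0,17.7,0,0,0],[40,0,0,0,0,0,0],[10,0,0,0,0,0,0],[10,0,0,0,0,0,0],[10,0,0,0,0,0,0],[10,0,0,0,0,0,0],[10,0,0,0,0,0,0]]]' 40
python3 -m handwheel '[[[8,0,0,0,0,0,0.09],[8,0,0,0,0,0,0.09],[8,0,0,0,0,0,0.09],[8,0,0,0,0,0,0.09],[8,0,0,0,0,0,0.09],[8,0,0,0,0,0,0.09],[8,0,0,0,0,0,0.09],[8,0,0,0,0,0,0.09],[8,0,0,0,0,0,0.09],[8,0,0,0,0,0,0.09],[8,0,0,0,0,0,0.09],[8,0,0,0,0,0,0.08],[8,0,0,0,0,0,0],[8,0,0,0,0,0,0],[8,0,0,0,0,0,0]]]'
python3 - <<'E'
from h import *
plan([.6117,.0255,.056],1.281)
E
```

```text
time: 4.53
eef_pos: [0.6123, 0.0263, 0.0581]
eef_rot: [0.0, 0.802, 0.598, 0.0]
ft_force: [2.1, -1.5, 9.8]
grip_width: 0.128
gripper_force: 40.0
time: 5.78
eef_pos: [0.6121, 0.0265, 0.0581]
eef_rot: [-0.0, 0.994, 0.106, 0.0]
ft_force: [-4.6, 1.3, 11.3]
grip_width: 0.13
gripper_force: 40.0
t 5.7833 turn -1.069 shift [-1.1 -0.1  2.1] tilt [ 5.e-04 -1.e-04 -1.e+00] pos [0.6121 0.0265 0.0581] th 0.212
```

```bash
python3 -m handwheel '[[[40,0,0,0,0,0,0],[40,0,0,0,0,0,0],[40,0,0,0,0,0,0],[40,0,0,-25,0,0,0],[40,0,0,-30,0,0,0],[60,-30,0,-25,0,0,0],[60,-30,0,-30,0,0,0],[60,-10,0,-30,0,0,0],[60,-10,0,-30,0,0,0],[60,0,0,0,0,0,0],[60,0,0,0,0,0,0]]]'
python3 - <<'E'
from h import *
from scipy.signal import find_peaks
c=cam("wrist","w2.png"); plan([.4431,.0675,.1],1.507)
c0,k,e=plate(c,[.6115,.0258]); print(c0.round(4),k,e)
for r in((.073,.075,.077),(.083,.085),(.099,.1,.101)):
    a,v=polar(c,c0,r); i,_=find_peaks(-v,prominence=12); print(r[0],[(float(x),int(w)) for x,w in zip(a[i],v[i])])
E
```

```text
time: 6.7
eef_pos: [0.5351, 0.0095, 0.2281]
eef_rot: [0.0, 0.994, 0.106, 0.002]
ft_force: [0.5, -0.4, -0.5]
grip_width: 0.655
gripper_force: 0.0
t 6.75 turn -1.295 shift [ 51.9 -95.  126.7] tilt [ 1.e-03  3.e-04 -1.e+00] pos [0.5346 0.0096 0.2267] th 0.212
[0.6118 0.0258] 156 0.0009736599538030175
0.073 [(-167.75, 71), (-137.75, 74), (-108.0, 73), (-79.5, 92), (-76.25, 95), (-48.00000000000001, 110), (-18.0, 87), (7.499999999999999, 87), (15.75, 115), (42.0, 110), (102.25, 113), (132.25, 123), (162.25, 114)]
0.083 [(-177.5, 82), (-167.75, 76), (-157.5, 84), (-147.75, 81), (-137.5, 79), (-127.74999999999999, 71), (-117.75, 71), (-107.75, 74), (-98.0, 76), (-87.75, 124), (-79.25, 80), (-76.5, 89), (-68.0, 108), (-58.00000000000001, 112), (-48.25, 126), (-38.25, 114), (-28.0, 91), (-18.25, 112), (-8.0, 109), (2.0, 127), (11.5, 116), (21.5, 111), (31.750000000000004, 103), (42.0, 75), (51.75, 98), (61.75, 132), (98.25000000000001, 200), (102.25, 108), (112.0, 128), (122.25, 117), (132.25, 123), (142.25, 110), (152.25, 113), (162.5, 122), (172.5, 108)]
0.099 [(-163.0, 130), (-8.0, 53), (12.000000000000002, 0), (65.5, 197), (95.75, 200)]
```

View pics/w2.png

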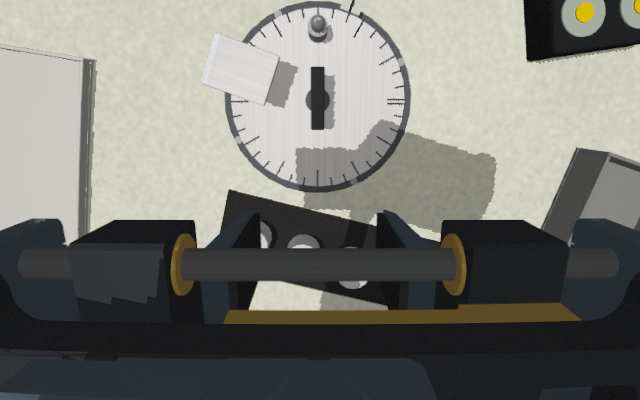

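```bash
python3 -m handwheel '[[[60,0,0,0,0,0,-0.118],[60,0,0,0,0,0,-0.118],[60,0,0,0,0,0,-0.118],[60,0,0,0,0,0,-0.118],[60,0,0,0,0,0,-0.118],[60,0,0,0,0,0,-0.118],[60,0,0,0,0,0,-0.118],[60,0,0,0,0,0,-0.118],[60,0,0,0,0,0,-0.118],[60,0,0,0,0,0,-0.118],[60,0,0,0,0,0,-0.115],[60,-3.8,-22.5,6.7,0,0,0],[60,-3.8,-22.5,6.7,0,0,0],[60,-3.8,-22.5,6.7,0,0,0],[60,-3.8,-22.5,6.7,0,0,0],[60,0,0,0,0,0,0],[60,0,0,0,0,0,0],[60,0,0,0,0,0,0]]]'
cat >> h.py <<'E'
def sleeves(c,guess,z=.037):
    "fit outer top rim (r=20) around guesses with plate()-like edge search on all radii"
    g=cv2.cvtColor(c["image"],cv2.COLOR_BGR2GRAY); out=[]
    for q in guess:
        a,n,e=rim(c,q,z); out.append((a.round(4).tolist(),n,round(e*1000,2)))
    return out
def rim(c,q,z,R=.020,ang=None):
    g=cv2.cvtColor(c["image"],cv2.COLOR_BGR2GRAY).astype(float); q=np.array(q,float)
    rr=np.arange(.013,.029,.0004); ang=np.radians(np.arange(0,360,5))
    for it in range(4):
        P=[]
        for a in ang:
            X=np.c_[q[0]+rr*np.cos(a),q[1]+rr*np.sin(a),np.full(len(rr),z)]; p=proj(c,X)
            v=map_coordinates(g,[p[:,1],p[:,0]],order=1,mode="nearest"); d=v[5:]-v[:-5]; i=d.argmin()
            if d[i]<-25: P.append(X[:,:2][i]/2+X[:,:2][i+5]/2)
        if len(P)<12: return q,len(P),9.
        P=np.array(P); f=least_squares(lambda u:np.hypot(*(P-u).T)-R,q,loss="soft_l1",f_scale=.0006); q=f.x
    return q,len(P),np.median(np.abs(f.fun))
E
python3 - <<'E'
from h import *
c=cam("wrist","w3.png"); print(sleeves(c,[(.4439,.069),(.4385,.008),(.4357,-.052)])); plan([.4439,.069,.1],1.507)
t=cam("top"); print(sleeves(t,[(.4439,.069),(.4385,.008),(.4357,-.052),(.432,-.115)]))
E
```

```text
time: 8.25
eef_pos: [0.4443, 0.0002, 0.1992]
eef_rot: [-0.0, 0.729, 0.684, -0.0]
ft_force: [-0.7, -0.3, 0.4]
grip_width: 0.657
gripper_force: 0.0
[([0.4429, 0.0667], 72, np.float64(0.41)), ([0.4376, 0.0062], 72, np.float64(0.4)), ([0.4348, -0.0491], 72, np.float64(1.4))]
t 8.3 turn -0.000 shift [68.6 -5.1 99.4] tilt [ 0.  0. -1.] pos [4.447e-01 2.000e-04 1.994e-01] th 1.507
[([0.4439, 0.069], 0, 9000.0), ([0.4385, 0.008], 0, 9000.0), ([0.4357, -0.052], 0, 9000.0), ([0.432, -0.115], 0, 9000.0)]
```

View pics/w3.png

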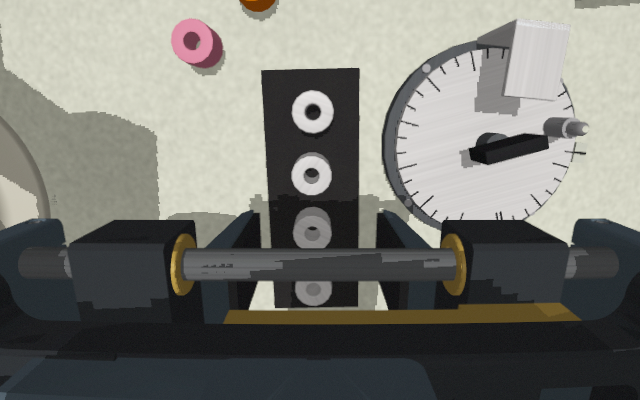

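```bash
python3 -m handwheel '[[[65,16.7,-1.4,27,0,0,0],[65,16.7,-1.4,27,0,0,0],[65,16.7,-1.4,27,0,0,0],[65,16.8,-1.6,27,0,0,0],[65,0,0,20,0,0,0],[65,0,0,20,0,0,0],[65,0,0,20,0,0,0],[65,0,0,19.4,0,0,0],[65,0,0,0,0,0,0],[35,0,0,0,0,0,0],[35,0,0,0,0,0,0],[35,0,0,0,0,0,0],[35,0,0,0,0,0,0],[35,0,0,0,0,0,0]]]' 20
python3 - <<'E'
from h import *
plan([.4432,.0673,.012],1.507)
E
```

```text
time: 9.52
eef_pos: [0.4428, 0.0673, 0.0132]
eef_rot: [0.001, 0.729, 0.684, 0.001]
ft_force: [0.5, 0.3, 11.0]
grip_width: 0.429
gripper_force: 20.0
t 9.5167 turn -0.000 shift [-0.   0.4  1.2] tilt [ 2.0e-04  1.9e-03 -1.0e+00] pos [0.4428 0.0673 0.0132] th 1.507
```

```bash
python3 -m handwheel '[[[35,0,0,-30,0,0,0],[35,0,0,-36,0,0,0],[35,0,0,-36,0,0,0],[35,0,0,-30,0,0,0.118],[35,0,0,0,0,0,0.118],[35,0,0,0,0,0,0.118],[35,0,0,0,0,0,0.118],[35,0,0,0,0,0,0.118],[35,0,0,0,0,0,0.118],[35,0,0,0,0,0,0.118],[35,0,0,0,0,0,0.118],[35,0,0,0,0,0,0.118],[35,0,0,0,0,0,0.118],[35,0,0,0,0,0,0.116]]]'
python3 - <<'E'
from h import *
plan([.6766,.0402,.12],.211)
E
```

```text
time: 10.68
eef_pos: [0.4421, 0.0673, 0.1448]
eef_rot: [0.0, 0.995, 0.102, 0.0]
ft_force: [0.0, -0.2, -0.2]
grip_width: 0.431
gripper_force: 20.0
t 10.6833 turn -0.006 shift [223.7  75.6  24.8] tilt [ 6.e-04  1.e-04 -1.e+00] pos [0.4421 0.0673 0.1448] th 0.205
```

```bash
python3 -m handwheel '[[[35,32,10.8,0,0,0,0],[35,32,10.8,0,0,0,0],[35,32,10.8,0,0,0,0],[35,32,10.8,0,0,0,0],[35,32,10.8,0,0,0,0],[35,32,10.8,0,0,0,0],[35,31.7,10.8,0,0,0,0],[35,0,0,20,0,0,0],[35,0,0,0,0,0,0],[35,0,0,0,0,0,0]]]'
python3 - <<'E'
from h import *
plan([.6766,.0402,.12],.211)
c=cam("wrist","w4.png")
E
```

```text
time: 11.52
eef_pos: [0.6756, 0.0402, 0.1237]
eef_rot: [-0.0, 0.994, 0.105, -0.001]
ft_force: [-1.3, 0.4, -1.2]
grip_width: 0.428
gripper_force: 20.0
t 11.5167 turn -0.000 shift [1.  0.2 3.7] tilt [-2.6e-03 -7.0e-04 -1.0e+00] pos [0.6756 0.0402 0.1237] th 0.211
```

View pics/w4.png

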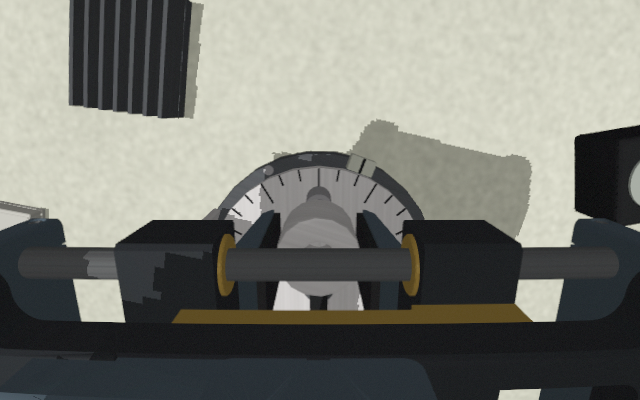

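```bash
python3 -m handwheel '[[[35,1,0.2,10,0,0,0],[35,0,0,10,0,0,0],[35,0,0,8,0,0,0],[35,0,0,4,0,0,0],[35,0,0,3,0,0,0],[35,0,0,3,0,0,0],[35,0,0,3,0,0,0],[35,0,0,0,0,0,0],[35,0,0,0,0,0,0]]]'
```

```text
time: 12.32
eef_pos: [0.6778, 0.0403, 0.0833]
eef_rot: [0.0, 0.994, 0.105, 0.0]
ft_force: [-0.3, -0.2, -0.8]
grip_width: 0.422
gripper_force: 20.0
```

```bash
python3 -m handwheel '[[[35,0,0,3,0,0,0],[35,0,0,3,0,0,0],[35,0,0,2,0,0,0],[35,0,0,0,0,0,0],[35,0,0,0,0,0,0]]]'
```

```text
time: 12.73
eef_pos: [0.6777, 0.0402, 0.0751]
eef_rot: [-0.0, 0.994, 0.105, -0.0]
ft_force: [0.3, 0.4, -0.3]
grip_width: 0.425
gripper_force: 20.0
```

```bash
python3 -m handwheel '[[[35,-0.6,0,2,0,0,0],[35,0,0,2,0,0,0],[35,0,0,2,0,0,0],[35,0,0,2,0,0,0],[35,0,0,0,0,0,0],[35,0,0,0,0,0,0]]]'
```

```text
time: 13.23
eef_pos: [0.6789, 0.0404, 0.0695]
eef_rot: [0.0, 0.994, 0.105, 0.002]
ft_force: [-1.5, 1.4, 22.3]
grip_width: 0.425
gripper_force: 20.0
```

```bash
python3 -m handwheel '[[[35,0,0,-4,0,0,0],[35,0,0,0,0,0,0],[35,3,0,0,0,0,0],[35,0,0,0,0,0,0],[35,0,0,0,0,0,0]]]'; python3 -m handwheel '[[[35,-3,0,0,0,0,0],[35,-3,0,0,0,0,0],[35,0,0,0,0,0,0],[35,0,0,0,0,0,0]]]';python3 -m handwheel '[[[35,3,0,0,0,0,0],[35,0,3,0,0,0,0],[35,0,0,0,0,0,0],[35,0,0,0,0,0,0]]]';python3 -m handwheel '[[[35,0,-3,0,0,0,0],[35,0,-3,0,0,0,0],[35,0,0,0,0,0,0],[35,0,0,0,0,0,0]]]'
```

```text
time: 13.65
eef_pos: [0.6796, 0.0407, 0.0708]
eef_rot: [-0.0, 0.994, 0.105, -0.001]
ft_force: [-3.4, -1.2, 1.6]
grip_width: 0.425
gripper_force: 20.0
time: 13.98
eef_pos: [0.6753, 0.0397, 0.0713]
eef_rot: [-0.0, 0.994, 0.105, 0.001]
ft_force: [6.3, 2.8, -5.4]
grip_width: 0.425
gripper_force: 20.0
time: 14.32
eef_pos: [0.6778, 0.0371, 0.0712]
eef_rot: [-0.0, 0.994, 0.105, 0.0]
ft_force: [0.9, 2.3, -2.0]
grip_width: 0.421
gripper_force: 20.0
time: 14.65
eef_pos: [0.6765, 0.0431, 0.0713]
eef_rot: [0.0, 0.994, 0.105, 0.0]
ft_force: [0.1, -1.4, -1.5]
grip_width: 0.422
gripper_force: 20.0
```

```bash
python3 -m handwheel '[[[35,0,3,-2,0,0,0],[35,0,0,0,0,0,0],[35,0,0,0,0,0,0]]]'; python3 -m handwheel '[[[35,0,0,2,0,0,0],[35,0,0,2,0,0,0],[35,0,0,1,0,0,0],[35,0,0,0,0,0,0],[35,0,0,0,0,0,0]]]'
```

```text
time: 14.9
eef_pos: [0.677, 0.0401, 0.0734]
eef_rot: [-0.0, 0.994, 0.105, -0.0]
ft_force: [-0.6, 0.2, -0.1]
grip_width: 0.423
gripper_force: 20.0
time: 15.32
eef_pos: [0.6775, 0.0401, 0.0695]
eef_rot: [0.0, 0.994, 0.105, 0.001]
ft_force: [-5.9, 0.1, 18.5]
grip_width: 0.432
gripper_force: 20.0
```

```bash
for i in 1; do python3 -m handwheel '[[[35,-1,0,-0.5,0,0,0],[35,0,0,0,0,0,0],[35,0,0,0,0,0,0]]]'; python3 -m handwheel '[[[35,-1,0,0,0,0,0],[35,0,0,0,0,0,0],[35,0,0,0,0,0,0]]]'; python3 -m handwheel '[[[35,-1,0,0,0,0,0],[35,0,0,0,0,0,0],[35,0,0,0,0,0,0]]]'; done
```

```text
time: 15.57
eef_pos: [0.6771, 0.0401, 0.0697]
eef_rot: [0.0, 0.994, 0.105, 0.001]
ft_force: [-0.3, 1.7, 10.2]
grip_width: 0.428
gripper_force: 20.0
time: 15.82
eef_pos: [0.6767, 0.0399, 0.0698]
eef_rot: [0.0, 0.994, 0.105, 0.002]
ft_force: [1.9, 3.6, 8.3]
grip_width: 0.429
gripper_force: 20.0
time: 16.07
eef_pos: [0.6763, 0.0399, 0.0698]
eef_rot: [-0.0, 0.994, 0.105, 0.002]
ft_force: [6.2, 3.8, 4.9]
grip_width: 0.425
gripper_force: 20.0
```

```bash
python3 -m handwheel '[[[35,2,0,0.5,0,0,0],[35,0,0,0,0,0,0],[35,0,0,0,0,0,0]]]'; python3 -m handwheel '[[[35,0,1,0,0,0,0],[35,0,0,0,0,0,0],[35,0,0,0,0,0,0]]]'; python3 -m handwheel '[[[35,0,1,0,0,0,0],[35,0,0,0,0,0,0],[35,0,0,0,0,0,0]]]';python3 -m handwheel '[[[35,0,-1.5,0,0,0,0],[35,0,-1.5,0,0,0,0],[35,0,0,0,0,0,0],[35,0,0,0,0,0,0]]]'; python3 -m handwheel '[[[35,0,-1,0,0,0,0],[35,0,0,0,0,0,0],[35,0,0,0,0,0,0]]]'
```

```text
time: 16.32
eef_pos: [0.6768, 0.04, 0.0695]
eef_rot: [0.0, 0.994, 0.105, 0.001]
ft_force: [-5.2, 0.5, 17.7]
grip_width: 0.424
gripper_force: 20.0
time: 16.57
eef_pos: [0.677, 0.0392, 0.0695]
eef_rot: [-0.0, 0.994, 0.105, 0.001]
ft_force: [-4.1, 2.9, 17.6]
grip_width: 0.423
gripper_force: 20.0
time: 16.82
eef_pos: [0.6773, 0.0384, 0.0695]
eef_rot: [-0.0, 0.994, 0.105, 0.001]
ft_force: [-3.2, 4.4, 17.2]
grip_width: 0.425
gripper_force: 20.0
time: 17.15
eef_pos: [0.6768, 0.0405, 0.0696]
eef_rot: [0.0, 0.994, 0.105, 0.001]
ft_force: [-2.9, -2.3, 16.1]
grip_width: 0.422
gripper_force: 20.0
time: 17.4
eef_pos: [0.6768, 0.0413, 0.0696]
eef_rot: [0.001, 0.994, 0.105, 0.001]
ft_force: [-1.7, -4.9, 14.7]
grip_width: 0.425
gripper_force: 20.0
```

```bash
python3 -m handwheel '[[[35,0,1.2,-1,0,0,0],[35,0,0,0,0,0,0],[60,0,0,0,0,0,0],[60,0,0,0,0,0,0],[60,0,0,0,0,0,0],[60,0,0,0,0,0,0],[60,0,0,0,0,0,0],[60,0,0,0,0,0,0]]]'
python3 - <<'E'
from h import *
s=cam("side"); plan([.677,.04,.0705],.211)
cv2.imwrite("pics/s1.png",cv2.resize(s["image"][130:260,300:440],None,fx=4,fy=4,interpolation=cv2.INTER_CUBIC))
E
```

```text
time: 18.07
eef_pos: [0.6759, 0.0407, 0.0691]
eef_rot: [-0.0, 0.994, 0.105, -0.0]
ft_force: [-0.6, -0.2, 1.0]
grip_width: 0.658
gripper_force: 0.0
t 18.1167 turn -0.000 shift [ 0.9  0.9 -1.3] tilt [-1.e-04 -0.e+00 -1.e+00] pos [0.6759 0.0407 0.0692] th 0.211
```

View pics/s1.png

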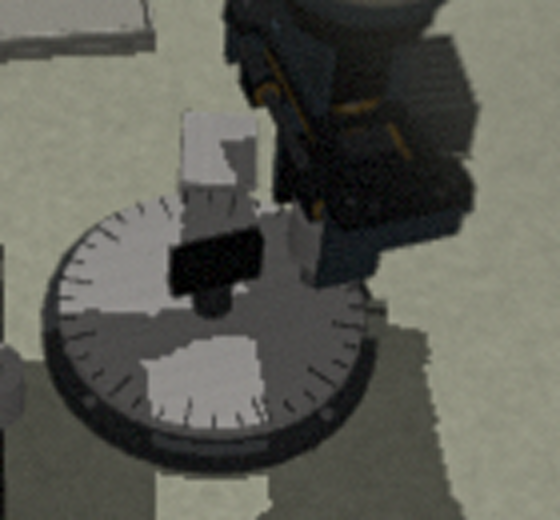

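```bash
python3 -m handwheel '[[[30,0.5,0.8,0,0,0,0],[30,0,0,0,0,0,0],[30,0,0,0,0,0,0],[30,0,0,0,0,0,0]]]' 20
```

```text
time: 18.45
eef_pos: [0.6766, 0.0401, 0.0693]
eef_rot: [-0.0, 0.994, 0.105, 0.0]
ft_force: [-0.4, 0.2, -0.1]
grip_width: 0.425
gripper_force: 20.0
```

```bash
python3 -m handwheel '[[[30,0,0,-15,0,0,0],[30,0,0,-35,0,0,0],[30,0,0,-40,0,0,0],[30,-18.2,34.2,0,0,0,0],[30,-18.2,34.2,0,0,0,0],[30,-18.2,34.2,0,0,0,0],[30,-18.2,34.2,0,0,0,0],[30,-18.2,34.2,0,0,0,0],[30,-18.2,34.2,0,0,0,0],[30,-18.2,34.2,0,0,0,0],[30,-18.2,34.2,0,0,0,0],[30,-18.2,34.2,0,0,0,0],[30,-18.2,34.2,0,0,0,0],[30,0,0,0,0,0,0]]]'
python3 - <<'E'
from h import *
plan([.57,-.333,.02],.211)
t=cam("top"); m=cv2.cvtColor(t["image"],cv2.COLOR_BGR2GRAY)
E
```

```text
time: 19.62
eef_pos: [0.5682, -0.339, 0.1593]
eef_rot: [0.001, 0.995, 0.103, -0.0]
ft_force: [-0.8, -0.2, -0.7]
grip_width: 0.421
gripper_force: 20.0
t 19.6167 turn -0.005 shift [  3.   -5.5 139.3] tilt [-3.0e-04  2.2e-03 -1.0e+00] pos [ 0.5682 -0.339   0.1593] th 0.206
```

```bash
python3 -m handwheel '[[[30,3,-5.5,27,0,0,0],[30,0,0,30,0,0,0],[30,0,0,30,0,0,0],[30,0,0,30,0,0,0],[30,0,0,20,0,0,0],[30,0,0,0,0,0,0],[60,0,0,0,0,0,0],[60,0,0,0,0,0,0],[60,0,0,0,0,0,0],[60,0,0,-20,0,0,0],[60,0,0,-40,0,0,0],[60,0,0,-40,0,0,0],[60,0,0,-40,0,0,0],[60,0,0,-40,0,0,0]]]';  python3 -m handwheel '[[[60,0,0,0,0,0,-0.118],[60,0,0,0,0,0,-0.118],[60,0,0,0,0,0,-0.118],[60,0,0,0,0,0,-0.118],[60,0,0,0,0,0,-0.118],[60,0,0,0,0,0,-0.118],[60,0,0,0,0,0,-0.118],[60,0,0,0,0,0,-0.118],[60,0,0,0,0,0,-0.118],[60,0,0,0,0,0,-0.118],[60,0,0,0,0,0,-0.118],[60,33,-18.7,0,0,0,0],[60,33,-18.7,0,0,0,0],[60,33,-18.7,0,0,0,0],[60,33,-18.7,0,0,0,0],[60,33,-18.7,0,0,0,0],[60,33,-18.7,0,0,0,0],[60,33,-18.7,0,0,0,0],[60,33,-18.7,0,0,0,0],[60,0,0,0,0,0,0]]]'
python3 - <<'E'
from h import *
c=cam("wrist","w5.png"); G=[(.4376,.0062),(.4348,-.0545),(.432,-.115)]; print(proj(c,[(*g,.037) for g in G]).round(0).tolist(),sleeves(c,G)); plan([.4379,.0068,.012],1.507)
t=cam("top","t5.png")
E
```

```text
time: 20.83
eef_pos: [0.5721, -0.3264, 0.2061]
eef_rot: [0.001, 0.994, 0.105, 0.001]
ft_force: [1.0, -0.2, 0.4]
grip_width: 0.658
gripper_force: 0.0
time: 22.5
eef_pos: [0.4356, -0.0492, 0.2034]
eef_rot: [-0.0, 0.728, 0.686, 0.0]
ft_force: [0.8, -0.2, -0.4]
grip_width: 0.66
gripper_force: 0.0
[[317.0, 123.0], [318.0, 186.0], [319.0, 243.0]] [([0.4376, 0.0062], 0, 9000.0), ([0.4342, -0.0538], 72, np.float64(0.4)), ([0.4318, -0.1065], 72, np.float64(1.23))]
t 22.55 turn 0.005 shift [ 58.1  -3.6 191.7] tilt [-0.      0.0016 -1.    ] pos [ 0.4378 -0.0514  0.2037] th 1.512
```

View pics/w5.png

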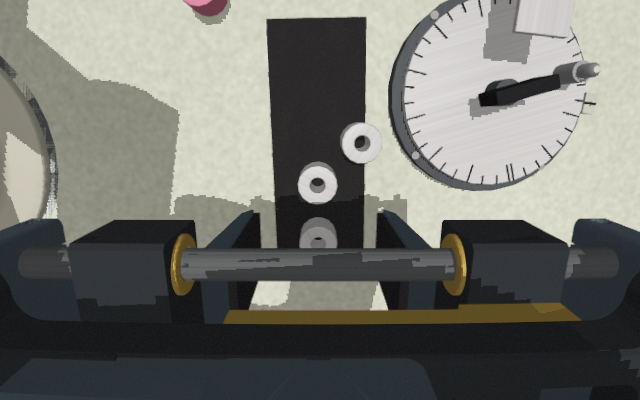

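Run:
```python
from h import *
c=cam("wrist"); g=plane(c,[(361,142)],.037)[0,:2]; print(sleeves(c,[g]),sleeves(c,[g],.036))
p=np.array(sleeves(c,[g])[0][0])+[.0003,.0006]; ga=np.array([.6121,.0264]); s3=np.array([.4345,-.0532])
d=ga-p; print("gauge",np.hypot(*d),np.degrees(np.arctan2(d[1],d[0])),"s3",np.hypot(*(s3-p)),np.degrees(np.arctan2(*(s3-p)[::-1])))
th=np.arctan2(d[1],d[0]); print(th); plan([*p,.012],th)
```

```text
[([0.4805, -0.0148], 46, np.float64(0.38))] [([0.4805, -0.0148], 46, np.float64(0.38))]
gauge 0.1374338022467544 17.182421330187303 s3 0.06053668309380685 -139.8914718141422
0.29988982567667216
t 22.65 turn 1.210 shift [ 50.9 -25.7 191.6] tilt [-7.0e-04  2.8e-03 -1.0e+00] pos [ 0.4398 -0.0537  0.2036] th 1.510
```

```bash
python3 -m handwheel '[[[60,0,0,0,0,0,0.121],[60,0,0,0,0,0,0.121],[60,0,0,0,0,0,0.121],[60,0,0,0,0,0,0.121],[60,0,0,0,0,0,0.121],[60,0,0,0,0,0,0.121],[60,0,0,0,0,0,0.121],[60,0,0,0,0,0,0.121],[60,0,0,0,0,0,0.121],[60,0,0,0,0,0,0.121],[60,17,-8.6,30,0,0,0],[60,17,-8.6,30,0,0,0],[60,17,-8.6,30,0,0,0],[60,0,0,0,0,0,0],[60,0,0,0,0,0,0]]]'
python3 - <<'E'
from h import *
plan([.4808,-.0142,.012],.30)
E
```

```text
time: 23.9
eef_pos: [0.4806, -0.0145, 0.1113]
eef_rot: [-0.0, 0.989, 0.149, -0.001]
ft_force: [-0.4, -0.2, 1.1]
grip_width: 0.659
gripper_force: 0.0
t 23.9 turn -0.001 shift [ 0.3 -0.2 99.3] tilt [-1.9e-03 -8.0e-04 -1.0e+00] pos [ 0.4806 -0.0145  0.1113] th 0.299
```

```bash
python3 -m handwheel '[[[60,0.3,-0.2,25,0,0,0],[60,0,0,25,0,0,0],[60,0,0,25,0,0,0],[60,0,0,23.5,0,0,0],[60,0,0,0,0,0,0],[35,0,0,0,0,0,0],[35,0,0,0,0,0,0],[35,0,0,0,0,0,0],[35,0,0,0,0,0,0],[35,0,0,0,0,0,0]]]' 20; python3 -m handwheel '[[[35,0,0,-30,0,0,0],[35,0,0,-40,0,0,0],[35,0,0,-40,0,0,0.045],[35,0,0,-10,0,0,0.044],[35,0,0,0,0,0,0],[35,0,0,0,0,0,0]]]'
python3 - <<'E'
from h import *
plan([.6770,.0401,.095],.211)
E
```

```text
time: 24.73
eef_pos: [0.4815, -0.0142, 0.0154]
eef_rot: [0.001, 0.989, 0.149, 0.001]
ft_force: [-2.4, -3.1, 14.5]
grip_width: 0.426
gripper_force: 20.0
time: 25.23
eef_pos: [0.4808, -0.0138, 0.1348]
eef_rot: [0.0, 0.994, 0.105, 0.001]
ft_force: [0.3, 0.7, -2.0]
grip_width: 0.423
gripper_force: 20.0
t 25.2333 turn -0.000 shift [203.1 -11.7  39.8] tilt [ 2.4e-03  9.0e-04 -1.0e+00] pos [ 0.4808 -0.0138  0.1348] th 0.211
```

```bash
python3 -m handwheel '[[[35,34,-2,0,0,0,0],[35,34,-2,0,0,0,0],[35,34,-2,0,0,0,0],[35,34,-2,0,0,0,0],[35,34,-2,0,0,0,0],[35,33,-1.7,0,0,0,0],[35,0,0,15,0,0,0],[35,0,0,15,0,0,0],[35,0,0,0,0,0,0],[35,0,0,0,0,0,0]]]'
python3 - <<'E'
from h import *
plan([.6770,.0401,.08],.211)
E
```

```text
time: 26.07
eef_pos: [0.6751, 0.0399, 0.1019]
eef_rot: [-0.0, 0.994, 0.105, -0.002]
ft_force: [0.1, -0.5, -0.6]
grip_width: 0.426
gripper_force: 20.0
t 26.0667 turn -0.000 shift [ 1.8  0.2 21.9] tilt [-3.9e-03 -9.0e-04 -1.0e+00] pos [0.6751 0.0399 0.1019] th 0.211
```

```bash
python3 -m handwheel '[[[35,0.5,0.2,6,0,0,0],[35,0,0,4,0,0,0],[35,0,0,4,0,0,0],[35,0,0,4,0,0,0],[35,0,0,3,0,0,0],[35,0,0,0,0,0,0],[35,0,0,0,0,0,0]]]'; python3 -m handwheel '[[[35,0,0,2,0,0,0],[35,0,0,2,0,0,0],[35,0,0,2,0,0,0],[35,0,0,0,0,0,0],[35,0,0,0,0,0,0]]]'
```

```text
time: 26.65
eef_pos: [0.6771, 0.0401, 0.0827]
eef_rot: [-0.0, 0.994, 0.105, -0.0]
ft_force: [0.5, 2.9, -3.0]
grip_width: 0.421
gripper_force: 20.0
time: 27.07
eef_pos: [0.6772, 0.04, 0.0766]
eef_rot: [-0.0, 0.995, 0.105, 0.0]
ft_force: [2.9, 5.2, -2.3]
grip_width: 0.423
gripper_force: 20.0
```

```bash
python3 -m handwheel '[[[35,0.8,-0.8,0,0,0,0],[35,0,0,0,0,0,0],[35,0,0,0,0,0,0]]]'; python3 -m handwheel '[[[35,0,0,2,0,0,0],[35,0,0,2,0,0,0],[35,0,0,0,0,0,0],[35,0,0,0,0,0,0]]]'
```

```text
time: 27.32
eef_pos: [0.6775, 0.0405, 0.0766]
eef_rot: [0.0, 0.994, 0.105, -0.0]
ft_force: [0.1, -0.7, -0.3]
grip_width: 0.426
gripper_force: 20.0
time: 27.65
eef_pos: [0.6785, 0.0406, 0.0743]
eef_rot: [0.0, 0.995, 0.105, 0.001]
ft_force: [-3.0, -0.4, 16.7]
grip_width: 0.427
gripper_force: 20.0
```

```bash
python3 -m handwheel '[[[35,-1,0,-0.5,0,0,0],[35,0,0,0,0,0,0],[35,0,0,0,0,0,0]]]'; python3 -m handwheel '[[[35,-1.5,0,0,0,0,0],[35,0,0,0,0,0,0],[35,0,0,0,0,0,0]]]'; python3 -m handwheel '[[[35,1.5,1.5,0,0,0,0],[35,0,0,0,0,0,0],[35,0,0,0,0,0,0]]]'; python3 -m handwheel '[[[35,0,-1.5,0,0,0,0],[35,0,-1.5,0,0,0,0],[35,0,0,0,0,0,0],[35,0,0,0,0,0,0]]]'; python3 -m handwheel '[[[35,1.5,1.5,0,0,0,0],[35,0,0,0,0,0,0],[35,0,0,0,0,0,0]]]'
```

```text
time: 27.9
eef_pos: [0.6779, 0.0404, 0.0744]
eef_rot: [0.0, 0.995, 0.105, 0.001]
ft_force: [0.6, 1.5, 11.0]
grip_width: 0.427
gripper_force: 20.0
time: 28.15
eef_pos: [0.677, 0.0403, 0.0744]
eef_rot: [0.0, 0.995, 0.105, 0.002]
ft_force: [4.2, 2.3, 7.8]
grip_width: 0.425
gripper_force: 20.0
time: 28.4
eef_pos: [0.6777, 0.0393, 0.0743]
eef_rot: [-0.0, 0.995, 0.105, 0.001]
ft_force: [-1.7, 2.9, 12.7]
grip_width: 0.423
gripper_force: 20.0
time: 28.73
eef_pos: [0.6773, 0.0415, 0.0743]
eef_rot: [0.001, 0.995, 0.105, 0.001]
ft_force: [-0.7, -2.4, 11.4]
grip_width: 0.423
gripper_force: 20.0
time: 28.98
eef_pos: [0.678, 0.0408, 0.0742]
eef_rot: [0.0, 0.995, 0.105, 0.0]
ft_force: [-5.7, 0.7, 15.9]
grip_width: 0.425
gripper_force: 20.0
```

```bash
python3 -m handwheel '[[[35,-1,0.3,-1,0,0,0],[35,0,0,0,0,0,0],[60,0,0,0,0,0,0],[60,0,0,0,0,0,0],[60,0,0,0,0,0,0],[60,0,0,2,0,0,0],[60,0,0,2,0,0,0],[60,0,0,0,0,0,0]]]'; python3 -m handwheel '[[[30,0,0,0,0,0,0],[30,0,0,0,0,0,0],[30,0,0,0,0,0,0],[30,0,0,0,0,0,0]]]' 20;  python3 -m handwheel '[[[30,0,0,-20,0,0,0],[30,0,0,-35,0,0,0],[30,0,0,-40,0,0,0],[30,0,0,0,0,0,0]]]'
python3 - <<'E'
from h import *
plan([.505,-.328,.022],.211)
t=cam("top","t6.png"); w=cam("wrist","w6.png")
E
```

```text
time: 29.65
eef_pos: [0.677, 0.0404, 0.0696]
eef_rot: [-0.0, 0.995, 0.105, -0.0]
ft_force: [-0.7, 0.5, 0.3]
grip_width: 0.657
gripper_force: 0.0
time: 29.98
eef_pos: [0.6773, 0.0404, 0.0704]
eef_rot: [0.0, 0.995, 0.105, 0.0]
ft_force: [-0.2, -1.2, -0.7]
grip_width: 0.425
gripper_force: 20.0
time: 30.32
eef_pos: [0.6808, 0.0404, 0.173]
eef_rot: [0.001, 0.994, 0.105, 0.005]
ft_force: [1.2, -0.3, 0.1]
grip_width: 0.424
gripper_force: 20.0
t 30.3167 turn -0.001 shift [-249.1  323.4  151. ] tilt [ 0.0102  0.0024 -0.9999] pos [0.6808 0.0404 0.173 ] th 0.210
```

View pics/w6.png

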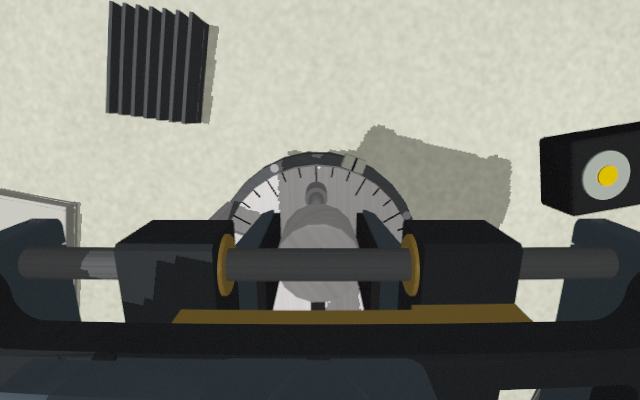

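```bash
python3 -m handwheel '[[[30,-22.4,29.2,0,0,0,0],[30,-22.4,29.2,0,0,0,0],[30,-22.4,29.2,0,0,0,0],[30,-22.4,29.2,0,0,0,0],[30,-22.4,29.2,0,0,0,0],[30,-22.4,29.2,0,0,0,0],[30,-22.4,29.2,0,0,0,0],[30,-22.4,29.2,0,0,0,0],[30,-22.4,29.2,0,0,0,0],[30,-22.4,29.2,0,0,0,0],[30,-22.4,29.2,0,0,0,0],[30,0,0,0,0,0,0],[30,0,0,30,0,0,0],[30,0,0,35,0,0,0],[30,0,0,0,0,0,0]]]'
python3 - <<'E'
from h import *
plan([.505,-.330,.022],.211)
E
```

```text
time: 31.67
eef_pos: [0.4997, -0.3227, 0.094]
eef_rot: [-0.003, 0.995, 0.104, -0.004]
ft_force: [-3.1, 0.8, -1.4]
grip_width: 0.425
gripper_force: 20.0
t 31.6667 turn -0.002 shift [ 3.7  8.2 72. ] tilt [-0.0063 -0.0077 -1.    ] pos [ 0.4997 -0.3227  0.094 ] th 0.209
```

```bash
python3 -m handwheel '[[[30,3,7,15,0,0,0],[30,0,0,27,0,0,0],[30,0,0,30,0,0,0],[30,0,0,0,0,0,0],[60,0,0,0,0,0,0],[60,0,0,0,0,0,0],[60,0,0,0,0,0,0],[60,0,0,-20,0,0,0],[60,0,0,-40,0,0,0],[60,0,0,-40,0,0,0],[60,0,0,-40,0,0,0],[60,0,0,-40,0,0,0]]]';  python3 -m handwheel '[[[60,0,0,0,0,0,-0.118],[60,0,0,0,0,0,-0.118],[60,0,0,0,0,0,-0.118],[60,0,0,0,0,0,-0.118],[60,0,0,0,0,0,-0.118],[60,0,0,0,0,0,-0.118],[60,0,0,0,0,0,-0.118],[60,0,0,0,0,0,-0.118],[60,0,0,0,0,0,-0.118],[60,0,0,0,0,0,-0.118],[60,0,0,0,0,0,-0.118],[60,35,-14,0,0,0,0],[60,35,-14,0,0,0,0],[60,35,-14,0,0,0,0],[60,35,-14,0,0,0,0],[60,35,-14,0,0,0,0],[60,35,-14,0,0,0,0],[60,0,0,0,0,0,0],[60,0,0,0,0,0,0],[60,0,0,0,0,0,0]]]'
python3 - <<'E'
from h import *
c=cam("wrist","w7.png"); G=[(.4342,-.0538),(.432,-.115)]; print(sleeves(c,G)); plan([.4345,-.0532,.012],1.507)
E
```

```text
time: 32.67
eef_pos: [0.5075, -0.3312, 0.2123]
eef_rot: [0.001, 0.994, 0.105, 0.001]
ft_force: [1.4, -0.4, 0.1]
grip_width: 0.656
gripper_force: 0.0
time: 34.33
eef_pos: [0.4376, -0.1167, 0.2096]
eef_rot: [0.001, 0.729, 0.685, 0.0]
ft_force: [0.1, -0.1, 0.4]
grip_width: 0.656
gripper_force: 0.0
[([0.4341, -0.0543], 72, np.float64(0.41)), ([0.4311, -0.1166], 72, np.float64(0.48))]
t 34.3833 turn 0.001 shift [ 63.7  -7.3 197.3] tilt [-9.0e-04  2.1e-03 -1.0e+00] pos [ 0.4377 -0.1172  0.2093] th 1.508
```

View pics/w7.png

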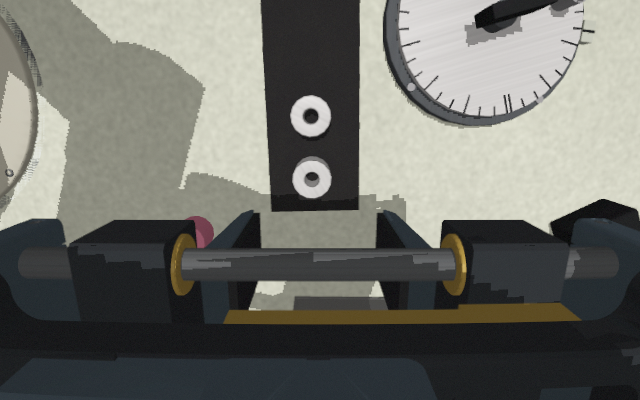

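```bash
python3 -m handwheel '[[[65,12.7,-1.4,27,0,0,0],[65,12.7,-1.4,27,0,0,0],[65,12.7,-1.4,27,0,0,0],[65,12.7,-1.4,27,0,0,0],[65,12.6,-1.4,20,0,0,0],[65,0,0,25,0,0,0],[65,0,0,24,0,0,0],[65,0,0,20,0,0,0],[65,0,0,0,0,0,0],[35,0,0,0,0,0,0],[35,0,0,0,0,0,0],[35,0,0,0,0,0,0],[35,0,0,0,0,0,0],[35,0,0,0,0,0,0]]]' 20
python3 -m handwheel '[[[35,0,0,-30,0,0,0],[35,0,0,-36,0,0,0],[35,0,0,-36,0,0,0],[35,0,0,-30,0,0,0.118],[35,0,0,0,0,0,0.118],[35,0,0,0,0,0,0.118],[35,0,0,0,0,0,0.118],[35,0,0,0,0,0,0.118],[35,0,0,0,0,0,0.118],[35,0,0,0,0,0,0.118],[35,0,0,0,0,0,0.118],[35,0,0,0,0,0,0.118],[35,0,0,0,0,0,0.118],[35,0,0,0,0,0,0.116]]]'
python3 - <<'E'
from h import *
plan([.6773,.0402,.12],.211)
E
```

```text
time: 35.55
eef_pos: [0.4347, -0.053, 0.0123]
eef_rot: [0.001, 0.729, 0.684, 0.001]
ft_force: [-0.4, -1.8, 10.7]
grip_width: 0.433
gripper_force: 20.0
time: 36.72
eef_pos: [0.4339, -0.0527, 0.1438]
eef_rot: [0.0, 0.995, 0.103, 0.0]
ft_force: [-0.4, 0.6, -0.0]
grip_width: 0.435
gripper_force: 20.0
t 36.7167 turn -0.005 shift [257.5 -39.9  23.8] tilt [ 6.e-04  3.e-04 -1.e+00] pos [ 0.4339 -0.0527  0.1438] th 0.206
```

```bash
python3 -m handwheel '[[[35,32.2,-5,0,0,0,0.005],[35,32.2,-5,0,0,0,0],[35,32.2,-5,0,0,0,0],[35,32.2,-5,0,0,0,0],[35,32.2,-5,0,0,0,0],[35,32.2,-5,0,0,0,0],[35,32.2,-5,0,0,0,0],[35,32,-5,0,0,0,0],[35,0,0,20,0,0,0],[35,0,0,20,0,0,0],[35,0,0,0,0,0,0],[35,0,0,0,0,0,0],[35,0,0,0,0,0,0]]]'
python3 - <<'E'
from h import *
plan([.6773,.0402,.078],.211)
E
```

```text
time: 37.8
eef_pos: [0.6778, 0.0393, 0.1046]
eef_rot: [0.0, 0.995, 0.103, 0.0]
ft_force: [-0.6, -0.1, -0.1]
grip_width: 0.43
gripper_force: 20.0
t 37.8 turn -0.004 shift [-0.3 -1.  26.6] tilt [ 9.e-04  2.e-04 -1.e+00] pos [0.6778 0.0393 0.1046] th 0.207
```

```bash
python3 -m handwheel '[[[35,0,-1,9,0,0,0],[35,0,0,5,0,0,0],[35,0,0,4,0,0,0],[35,0,0,3,0,0,0],[35,0,0,3,0,0,0],[35,0,0,3,0,0,0],[35,0,0,2,0,0,0],[35,0,0,0,0,0,0],[35,0,0,0,0,0,0]]]'; python3 -m handwheel '[[[35,0,0,2,0,0,0],[35,0,0,2,0,0,0],[35,0,0,2,0,0,0],[35,0,0,1,0,0,0],[35,0,0,0,0,0,0],[35,0,0,0,0,0,0]]]'
```

```text
time: 38.55
eef_pos: [0.6774, 0.0404, 0.0743]
eef_rot: [-0.0, 0.995, 0.103, -0.0]
ft_force: [0.7, 0.3, -0.3]
grip_width: 0.429
gripper_force: 20.0
time: 39.05
eef_pos: [0.6791, 0.0405, 0.0698]
eef_rot: [0.0, 0.995, 0.103, 0.002]
ft_force: [-4.0, 0.4, 25.1]
grip_width: 0.438
gripper_force: 20.1
```

```bash
python3 -m handwheel '[[[35,-0.8,0,-1,0,0,0],[35,0,0,0,0,0,0],[35,0,0,0,0,0,0]]]'; python3 -m handwheel '[[[35,-1,0,0,0,0,0],[35,0,0,0,0,0,0],[35,0,0,0,0,0,0]]]';  python3 -m handwheel '[[[35,-1,0,0,0,0,0],[35,0,0,0,0,0,0],[35,0,0,0,0,0,0]]]'; python3 -m handwheel '[[[35,1.2,1,0,0,0,0],[35,0,0,0,0,0,0],[35,0,0,0,0,0,0]]]'; python3 -m handwheel '[[[35,0,-1,0,0,0,0],[35,0,-1,0,0,0,0],[35,0,0,0,0,0,0],[35,0,0,0,0,0,0]]]'
```

```text
time: 39.3
eef_pos: [0.6784, 0.0403, 0.0701]
eef_rot: [0.0, 0.995, 0.103, 0.002]
ft_force: [0.7, 1.2, 15.5]
grip_width: 0.436
gripper_force: 20.0
time: 39.55
eef_pos: [0.678, 0.0402, 0.0701]
eef_rot: [0.0, 0.995, 0.103, 0.003]
ft_force: [3.9, 2.4, 12.3]
grip_width: 0.432
gripper_force: 20.0
time: 39.8
eef_pos: [0.6772, 0.04, 0.0701]
eef_rot: [0.0, 0.995, 0.103, 0.003]
ft_force: [4.9, 0.6, 10.3]
grip_width: 0.431
gripper_force: 20.0
time: 40.05
eef_pos: [0.6776, 0.0395, 0.07]
eef_rot: [-0.0, 0.995, 0.103, 0.002]
ft_force: [-0.1, 3.3, 16.4]
grip_width: 0.432
gripper_force: 20.0
time: 40.38
eef_pos: [0.6774, 0.0406, 0.0701]
eef_rot: [0.001, 0.995, 0.103, 0.002]
ft_force: [1.4, -3.0, 15.3]
grip_width: 0.432
gripper_force: 20.0
```

```bash
python3 -m handwheel '[[[35,0,1,-4.5,0,0,0],[35,0,0,0,0,0,0],[35,3,0,0,0,0,0],[35,0,0,0,0,0,0],[35,0,0,0,0,0,0],[35,0,0,0,0,0,0]]]'; python3 -m handwheel '[[[35,-3,0,0,0,0,0],[35,-3,0,0,0,0,0],[35,0,0,0,0,0,0],[35,0,0,0,0,0,0],[35,0,0,0,0,0,0]]]';python3 -m handwheel '[[[35,3,0,0,0,0,0],[35,0,3,0,0,0,0],[35,0,0,0,0,0,0],[35,0,0,0,0,0,0]]]';python3 -m handwheel '[[[35,0,-3,0,0,0,0],[35,0,-3,0,0,0,0],[35,0,0,0,0,0,0],[35,0,0,0,0,0,0]]]'
```

```text
time: 40.88
eef_pos: [0.6785, 0.0406, 0.0724]
eef_rot: [0.0, 0.995, 0.103, -0.0]
ft_force: [-1.3, -0.0, -0.2]
grip_width: 0.433
gripper_force: 20.0
time: 41.3
eef_pos: [0.674, 0.0399, 0.073]
eef_rot: [-0.0, 0.995, 0.103, 0.001]
ft_force: [8.1, 3.8, -4.6]
grip_width: 0.43
gripper_force: 20.0
time: 41.63
eef_pos: [0.6764, 0.0371, 0.0727]
eef_rot: [-0.0, 0.995, 0.103, 0.0]
ft_force: [1.9, 2.9, -0.0]
grip_width: 0.431
gripper_force: 20.0
time: 41.97
eef_pos: [0.6751, 0.043, 0.0727]
eef_rot: [0.0, 0.995, 0.103, -0.0]
ft_force: [0.5, -1.7, -1.9]
grip_width: 0.431
gripper_force: 20.0
```

```bash
python3 -m handwheel '[[[35,1.8,2.8,0,0,0,0],[35,0,0,2,0,0,0],[35,0,0,0,0,0,0],[60,0,0,0,0,0,0],[60,0,0,0,0,0,0],[60,0,0,0,0,0,0],[60,0,0,0,0,0,0],[60,0,0,0,0,0,0],[60,0,0,0,0,0,0]]]'
python3 - <<'E'
from h import *
s=cam("side"); cv2.imwrite("pics/s3.png",cv2.resize(s["image"][150:230,330:430],None,fx=6,fy=6,interpolation=cv2.INTER_CUBIC))
for z in(.032,.060,.068,.096): print(z,proj(s,[(.677+.02*np.cos(a),.0401+.02*np.sin(a),z) for a in(0,np.pi/2,np.pi,-np.pi/2)]).round(0).tolist())
E
python3 -m handwheel '[[[30,0,0,0,0,0,0],[30,0,0,0,0,0,0],[30,0,0,0,0,0,0],[30,0,0,0,0,0,0]]]' 20
```

```text
time: 42.72
eef_pos: [0.6776, 0.0407, 0.0708]
eef_rot: [-0.0, 0.995, 0.103, 0.0]
ft_force: [-0.3, -0.4, 0.3]
grip_width: 0.659
gripper_force: 0.0
0.032 [[388.0, 199.0], [378.0, 193.0], [371.0, 200.0], [381.0, 206.0]]
0.06 [[389.0, 191.0], [379.0, 185.0], [372.0, 192.0], [382.0, 198.0]]
0.068 [[389.0, 189.0], [380.0, 183.0], [372.0, 190.0], [382.0, 196.0]]
0.096 [[391.0, 181.0], [381.0, 175.0], [374.0, 181.0], [384.0, 188.0]]
time: 43.1
eef_pos: [0.6775, 0.0407, 0.0708]
eef_rot: [-0.0, 0.995, 0.103, -0.0]
ft_force: [-0.0, 0.3, 0.2]
grip_width: 0.428
gripper_force: 20.0
```

View pics/s3.png

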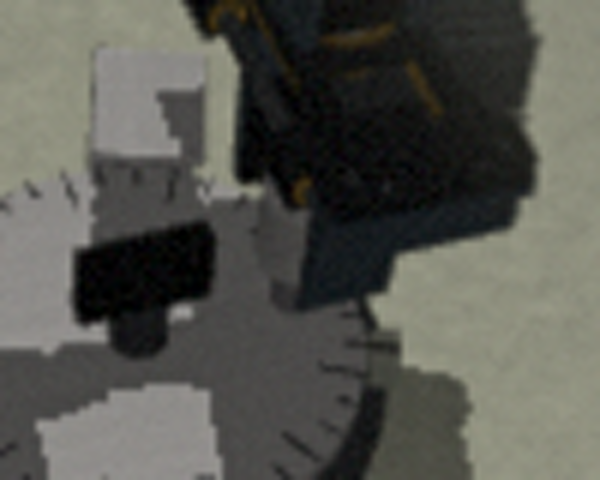

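```bash
python3 -m handwheel '[[[30,0,0,-20,0,0,0],[30,0,0,-35,0,0,0],[30,0,0,-40,0,0,0],[30,-25.3,25.9,0,0,0,0],[30,-25.3,25.9,0,0,0,0],[30,-25.3,25.9,0,0,0,0],[30,-25.3,25.9,0,0,0,0],[30,-25.3,25.9,0,0,0,0],[30,-25.3,25.9,0,0,0,0],[30,-25.3,25.9,0,0,0,0],[30,-25.3,25.9,0,0,0,0],[30,-25.3,25.9,0,0,0,0],[30,-25.3,25.9,0,0,0,0],[30,-25.3,25.9,0,0,0,0],[30,-25.3,25.9,0,0,0,0],[30,0,0,0,0,0,0],[30,0,0,0,0,0,0],[30,0,0,35,0,0,0],[30,0,0,35,0,0,0],[30,0,0,0,0,0,0]]]'
python3 - <<'E'
from h import *
plan([.445,-.327,.022],.211)
E
```

```text
time: 44.77
eef_pos: [0.4423, -0.3229, 0.0911]
eef_rot: [-0.003, 0.995, 0.104, -0.003]
ft_force: [-1.8, 1.7, -2.0]
grip_width: 0.431
gripper_force: 20.0
t 44.7667 turn -0.003 shift [ 1.8  4.6 69.1] tilt [-0.0044 -0.0064 -1.    ] pos [ 0.4423 -0.3229  0.0911] th 0.208
```

```bash
python3 -m handwheel '[[[30,2,4,12,0,0,0],[30,0,0,27,0,0,0],[30,0,0,30,0,0,0],[30,0,0,0,0,0,0],[60,0,0,0,0,0,0],[60,0,0,0,0,0,0],[60,0,0,0,0,0,0],[60,0,0,-20,0,0,0],[60,0,0,-40,0,0,0],[60,0,0,-40,0,0,0],[60,0,0,-40,0,0,0],[60,0,0,-40,0,0,0]]]';  python3 -m handwheel '[[[60,0,0,0,0,0,-0.118],[60,0,0,0,0,0,-0.118],[60,0,0,0,0,0,-0.118],[60,0,0,0,0,0,-0.118],[60,0,0,0,0,0,-0.118],[60,0,0,0,0,0,-0.118],[60,0,0,0,0,0,-0.118],[60,0,0,0,0,0,-0.118],[60,0,0,0,0,0,-0.118],[60,0,0,0,0,0,-0.118],[60,0,0,0,0,0,-0.118],[60,36.4,-6,0,0,0,0],[60,36.4,-6,0,0,0,0],[60,36.4,-6,0,0,0,0],[60,36.4,-6,0,0,0,0],[60,0,0,0,0,0,0],[60,0,0,0,0,0,0],[60,0,0,0,0,0,0]]]'
python3 - <<'E'
from h import *
c=cam("wrist","w8.png"); s=sleeves(c,[(.4311,-.1166)]); print(s); plan([s[0][0][0]+.0003,s[0][0][1]+.0006,.012],1.507)
E
```

```text
time: 45.77
eef_pos: [0.4469, -0.3292, 0.2107]
eef_rot: [0.001, 0.995, 0.103, 0.001]
ft_force: [0.9, -1.3, -0.4]
grip_width: 0.656
gripper_force: 0.0
time: 47.27
eef_pos: [0.4333, -0.1829, 0.2082]
eef_rot: [0.001, 0.73, 0.684, 0.0]
ft_force: [-0.1, -0.6, -0.0]
grip_width: 0.661
gripper_force: 0.0
[([0.4311, -0.1171], 72, np.float64(0.41))]
t 47.3167 turn -0.002 shift [ 66.6  -6.1 195.8] tilt [-0.0011  0.0019 -1.    ] pos [ 0.4332 -0.1833  0.2078] th 1.505
```

```bash
python3 -m handwheel '[[[65,13.3,-1.2,27,0,0,0],[65,13.3,-1.2,27,0,0,0],[65,13.3,-1.2,27,0,0,0],[65,13.3,-1.2,27,0,0,0],[65,13,-1.2,20,0,0,0],[65,0,0,25,0,0,0],[65,0,0,24,0,0,0],[65,0,0,18.5,0,0,0],[65,0,0,0,0,0,0],[35,0,0,0,0,0,0],[35,0,0,0,0,0,0],[35,0,0,0,0,0,0],[35,0,0,0,0,0,0],[35,0,0,0,0,0,0]]]' 20
python3 -m handwheel '[[[35,0,0,-30,0,0,0],[35,0,0,-36,0,0,0],[35,0,0,-36,0,0,0],[35,0,0,-30,0,0,0.118],[35,0,0,0,0,0,0.118],[35,0,0,0,0,0,0.118],[35,0,0,0,0,0,0.118],[35,0,0,0,0,0,0.118],[35,0,0,0,0,0,0.118],[35,0,0,0,0,0,0.118],[35,0,0,0,0,0,0.118],[35,0,0,0,0,0,0.118],[35,0,0,0,0,0,0.118],[35,0,0,0,0,0,0.116]]]'
python3 - <<'E'
from h import *
plan([.6773,.0402,.12],.211)
E
```

```text
time: 48.48
eef_pos: [0.4317, -0.1164, 0.0122]
eef_rot: [0.001, 0.73, 0.683, 0.0]
ft_force: [-0.8, -0.9, 11.2]
grip_width: 0.428
gripper_force: 20.0
time: 49.65
eef_pos: [0.431, -0.116, 0.1438]
eef_rot: [0.0, 0.995, 0.101, 0.0]
ft_force: [0.8, -0.3, -0.7]
grip_width: 0.43
gripper_force: 20.0
t 49.65 turn -0.008 shift [ 273.6 -101.1   23.8] tilt [ 5.e-04  4.e-04 -1.e+00] pos [ 0.431  -0.116   0.1438] th 0.203
```

```bash
python3 -m handwheel '[[[35,34.2,-12.6,0,0,0,0.008],[35,34.2,-12.6,0,0,0,0],[35,34.2,-12.6,0,0,0,0],[35,34.2,-12.6,0,0,0,0],[35,34.2,-12.6,0,0,0,0],[35,34.2,-12.6,0,0,0,0],[35,34.2,-12.6,0,0,0,0],[35,34,-12.6,0,0,0,0],[35,0,0,20,0,0,0],[35,0,0,20,0,0,0],[35,0,0,0,0,0,0],[35,0,0,0,0,0,0],[35,0,0,0,0,0,0]]]'
python3 - <<'E'
from h import *
plan([.6773,.0402,.078],.211)
E
```

```text
time: 50.73
eef_pos: [0.6789, 0.0373, 0.1046]
eef_rot: [0.0, 0.995, 0.1, 0.0]
ft_force: [-0.9, -0.4, -0.8]
grip_width: 0.43
gripper_force: 20.0
t 50.7333 turn -0.010 shift [-0.9 -3.2 26.6] tilt [ 9.e-04  2.e-04 -1.e+00] pos [0.6789 0.0373 0.1046] th 0.201
```

```bash
python3 -m handwheel '[[[35,-0.9,-3,9,0,0,-0.01],[35,0,0,5,0,0,0],[35,0,0,4,0,0,0],[35,0,0,3,0,0,0],[35,0,0,3,0,0,0],[35,0,0,3,0,0,0],[35,0,0,2,0,0,0],[35,0,0,0,0,0,0],[35,0,0,0,0,0,0]]]'; python3 -m handwheel '[[[35,0,0,2,0,0,0],[35,0,0,2,0,0,0],[35,0,0,2,0,0,0],[35,0,0,0,0,0,0],[35,0,0,0,0,0,0]]]'
```

```text
time: 51.48
eef_pos: [0.6772, 0.0402, 0.0742]
eef_rot: [-0.0, 0.994, 0.105, -0.0]
ft_force: [-0.3, 0.4, -0.7]
grip_width: 0.431
gripper_force: 20.0
time: 51.9
eef_pos: [0.6785, 0.0405, 0.0703]
eef_rot: [0.0, 0.994, 0.105, 0.002]
ft_force: [-3.5, 2.9, 21.1]
grip_width: 0.43
gripper_force: 20.0
```

Contact at shoulder height again; probe the lateral play above the shoulder.

```bash
python3 -m handwheel '[[[35,0,0,-4.5,0,0,0],[35,0,0,0,0,0,0],[35,3,0,0,0,0,0],[35,0,0,0,0,0,0],[35,0,0,0,0,0,0],[35,0,0,0,0,0,0]]]'; python3 -m handwheel '[[[35,-3,0,0,0,0,0],[35,-3,0,0,0,0,0],[35,0,0,0,0,0,0],[35,0,0,0,0,0,0],[35,0,0,0,0,0,0]]]';python3 -m handwheel '[[[35,3,0,0,0,0,0],[35,0,3,0,0,0,0],[35,0,0,0,0,0,0],[35,0,0,0,0,0,0]]]';python3 -m handwheel '[[[35,0,-3,0,0,0,0],[35,0,-3,0,0,0,0],[35,0,0,0,0,0,0],[35,0,0,0,0,0,0]]]'
```

```text
time: 52.4
eef_pos: [0.6793, 0.0411, 0.0722]
eef_rot: [-0.0, 0.994, 0.105, -0.001]
ft_force: [-5.5, 0.2, 3.2]
grip_width: 0.426
gripper_force: 20.0
time: 52.82
eef_pos: [0.6751, 0.04, 0.0727]
eef_rot: [-0.0, 0.994, 0.105, 0.001]
ft_force: [3.7, 3.7, -3.6]
grip_width: 0.426
gripper_force: 20.0
time: 53.15
eef_pos: [0.6777, 0.0372, 0.0726]
eef_rot: [-0.0, 0.994, 0.105, -0.0]
ft_force: [-0.5, 2.4, -1.3]
grip_width: 0.43
gripper_force: 20.0
time: 53.48
eef_pos: [0.6766, 0.0432, 0.0728]
eef_rot: [0.0, 0.994, 0.105, 0.0]
ft_force: [0.9, -1.3, -1.1]
grip_width: 0.426
gripper_force: 20.0
```

```bash
python3 -m handwheel '[[[35,0.3,2.9,0,0,0,0],[35,0,0,2,0,0,0],[35,0,0,2,0,0,0],[35,0.8,0,0,0,0,0],[35,-0.8,0,0,0,0,0],[35,-0.8,0,0,0,0,0],[35,0.8,0,0,0,0,0],[35,0,0,0,0,0,0]]]';python3 -m handwheel '[[[35,0,0,-0.7,0,0,0],[60,0,0,0,0,0,0],[60,0,0,0,0,0,0],[60,0,0,0,0,0,0],[60,0,0,0,0,0,0],[60,0,0,0,0,0,0],[60,0,0,0,0,0,0]]]'
python3 - <<'E'
from h import *
s=cam("side"); cv2.imwrite("pics/s4.png",cv2.resize(s["image"][150:230,330:430],None,fx=6,fy=6,interpolation=cv2.INTER_CUBIC))
plan([.677,.0401,.0705],.211)
E
python3 -m handwheel '[[[30,0,0,0,0,0,0],[30,0,0,0,0,0,0],[30,0,0,0,0,0,0],[30,0,0,0,0,0,0]]]' 20
```

```text
time: 54.15
eef_pos: [0.678, 0.0405, 0.0699]
eef_rot: [-0.0, 0.994, 0.105, 0.001]
ft_force: [-4.7, 1.5, 15.3]
grip_width: 0.427
gripper_force: 20.0
time: 54.73
eef_pos: [0.6774, 0.0404, 0.0693]
eef_rot: [-0.0, 0.994, 0.105, -0.0]
ft_force: [-0.9, 0.9, -0.2]
grip_width: 0.658
gripper_force: 0.0
t 54.7833 turn -0.000 shift [-0.5  0.2 -1.1] tilt [-1.e-04 -0.e+00 -1.e+00] pos [0.6775 0.0404 0.0694] th 0.211
time: 55.12
eef_pos: [0.6775, 0.0404, 0.0695]
eef_rot: [-0.0, 0.994, 0.105, 0.0]
ft_force: [-0.2, 0.1, -0.1]
grip_width: 0.422
gripper_force: 20.0
```

View pics/s4.png

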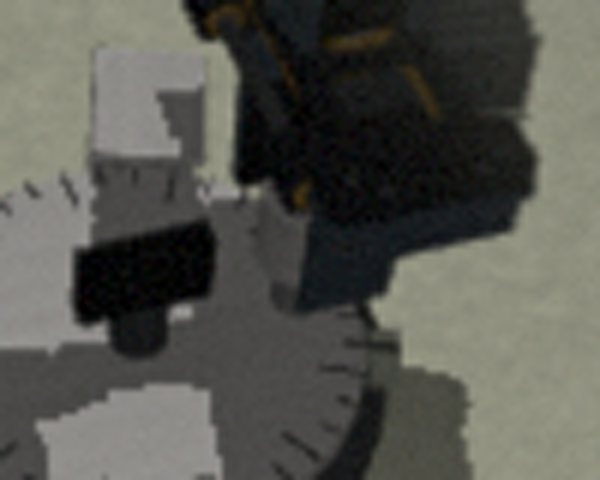

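```bash
python3 -m handwheel '[[[30,0,0,-20,0,0,0],[30,0,0,-35,0,0,0],[30,0,0,-35,0,0,0],[30,-32.2,5.2,0,0,0,0],[30,-32.2,5.2,0,0,0,0],[30,-32.2,5.2,0,0,0,0],[30,-32.2,5.2,0,0,0,0],[30,-32.2,5.2,0,0,0,0],[30,-32.2,5.2,0,0,0,0],[30,-32.2,5.2,0,0,0,0],[30,-32.2,5.2,0,0,0,0],[30,0,0,35,0,0,0],[30,0,0,35,0,0,0],[30,0,0,35,0,0,0],[30,0,0,0,0,0,0],[30,0,0,0,0,0,0],[30,0,0,0,0,0,0]]]'
python3 - <<'E'
from h import *
plan([.4345,-.0537,.0115],.211)
t=cam("top"); m=t["image"][165:270,400:470]; cv2.imwrite("pics/b1.png",cv2.resize(m,None,fx=5.5,fy=5.5,interpolation=cv2.INTER_CUBIC))
print(proj(t,[(.57,-.333,.04),(.505,-.33,.04),(.445,-.327,.04)]).round(1).tolist())
E
```

```text
time: 56.53
eef_pos: [0.4349, -0.0542, 0.0557]
eef_rot: [0.0, 0.994, 0.105, 0.0]
ft_force: [0.5, -0.3, -0.6]
grip_width: 0.428
gripper_force: 20.0
t 56.5333 turn -0.000 shift [-0.2 -0.6 44.2] tilt [ 6.e-04  3.e-04 -1.e+00] pos [ 0.4349 -0.0542  0.0557] th 0.211
[[433.9, 194.3], [432.8, 217.7], [431.8, 239.5]]
```

View pics/b1.png

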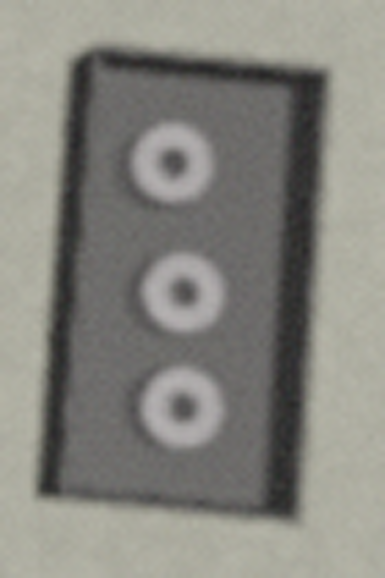

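```bash
python3 -m handwheel '[[[30,0,0,20,0,0,0],[30,0,0,16,0,0,0],[30,0,0,8,0,0,0],[30,0,0,0,0,0,0],[60,0,0,0,0,0,0],[60,0,0,0,0,0,0],[60,0,0,0,0,0,0],[60,0,0,-30,0,0,0],[60,0,0,-40,0,0,0],[60,0,0,-40,0,0,0],[60,9.7,36.9,0,0,0,0],[60,9.7,36.9,0,0,0,0],[60,9.7,36.9,0,0,0,0],[60,9.7,36.9,0,0,0,0],[60,9.7,36.9,0,0,0,0],[60,9.7,36.9,0,0,0,0],[60,9.7,36.9,0,0,0,0],[60,9.7,36.9,0,0,0,0],[52,0,0,0,0,0,0],[52,0,0,0,0,0,0]]]'
python3 - <<'E'
from h import *
plan([.572,-.3264,.02],.211)
E
```

```text
time: 58.25
eef_pos: [0.5723, -0.3282, 0.1207]
eef_rot: [0.0, 0.995, 0.104, 0.0]
ft_force: [0.2, 1.0, -0.8]
grip_width: 0.573
gripper_force: 0.0
t 58.25 turn -0.002 shift [ 1.000e-01 -1.800e+00  1.007e+02] tilt [ 6.e-04  6.e-04 -1.e+00] pos [ 0.5723 -0.3282  0.1207] th 0.209
```

```bash
python3 -m handwheel '[[[52,0,-1.8,33,0,0,0],[52,0,0,33,0,0,0],[52,0,0,32,0,0,0],[52,0,0,0,0,0,0],[30,0,0,0,0,0,0],[30,0,0,0,0,0,0],[30,0,0,0,0,0,0],[30,0,0,-4,0,0,0],[30,9,1.9,0,0,0,0],[30,8.6,1.9,0,0,0,0],[30,0,0,4,0,0,0],[30,0,0,0,0,0,0],[52,0,0,0,0,0,0],[52,0,0,0,0,0,0],[52,0,0,0,0,0,0],[52,0,0,-30,0,0,0],[52,0,0,-30,0,0,0],[52,0,0,-10,0,0,0],[52,0,0,0,0,0,0]]]'
python3 - <<'E'
from h import *
plan([.5075,-.3312,.022],.211)
E
```

```text
time: 59.83
eef_pos: [0.5909, -0.3257, 0.0953]
eef_rot: [0.001, 0.994, 0.105, 0.002]
ft_force: [-0.4, -0.2, 0.4]
grip_width: 0.572
gripper_force: 0.0
t 59.8333 turn -0.000 shift [-82.7 -12.1  73.3] tilt [ 0.0031  0.0032 -1.    ] pos [ 0.5909 -0.3257  0.0953] th 0.211
```

```bash
python3 -m handwheel '[[[52,-27.5,-4,0,0,0,0],[52,-27.5,-4,0,0,0,0],[52,-27.5,-4,0,0,0,0],[52,0,0,30,0,0,0],[52,0,0,30,0,0,0],[52,0,0,13,0,0,0],[30,0,0,0,0,0,0],[30,0,0,0,0,0,0],[30,0,0,0,0,0,0],[30,0,0,-4,0,0,0],[30,17,3.6,0,0,0,0],[30,16.7,3.6,0,0,0,0],[30,0,0,4,0,0,0],[30,0,0,0,0,0,0],[52,0,0,0,0,0,0],[52,0,0,0,0,0,0],[52,0,0,0,0,0,0],[52,0,0,-35,0,0,0],[52,0,0,-40,0,0,0],[52,0,0,-25,0,0,0]]]'
python3 - <<'E'
from h import *
plan([.4347,-.0542,.012],.211)
E
```

```text
time: 61.5
eef_pos: [0.541, -0.3309, 0.1227]
eef_rot: [0.001, 0.994, 0.105, 0.001]
ft_force: [1.3, -0.9, 0.4]
grip_width: 0.573
gripper_force: 0.0
t 61.5 turn -0.001 shift [ -46.  -292.8  110.7] tilt [ 0.0012  0.0014 -1.    ] pos [ 0.541  -0.3309  0.1227] th 0.210
```

```bash
python3 -m handwheel '[[[60,-5.8,-36.6,0,0,0,0],[60,-5.8,-36.6,0,0,0,0],[60,-5.8,-36.6,0,0,0,0],[60,-5.8,-36.6,0,0,0,0],[60,-5.8,-36.6,0,0,0,0],[60,-5.8,-36.6,0,0,0,0],[60,-5.8,-36.6,0,0,0,0],[60,-5.4,-36.6,0,0,0,0],[60,0,0,0,0,0,0],[60,0,0,0,0,0,0]]]'
python3 - <<'E'
from h import *
plan([.4347,-.0542,.012],.211)
t=cam("top","t9.png"); g=cv2.cvtColor(t["image"],cv2.COLOR_BGR2GRAY)[172:262,405:462]
n,l,st,ce=cv2.connectedComponentsWithStats((cv2.resize(g,None,fx=4,fy=4,interpolation=cv2.INTER_CUBIC)>140).astype(np.uint8))
for i in range(1,n):
    if st[i,4]>800: print(st[i], plane(t,[ce[i]/4+[405,172]],.04).round(4)+[.0008,.0015,0])
E
```

```text
time: 62.33
eef_pos: [0.4336, -0.0524, 0.1198]
eef_rot: [-0.0, 0.994, 0.106, -0.0]
ft_force: [1.5, 0.0, -0.2]
grip_width: 0.662
gripper_force: 0.0
t 62.3333 turn 0.002 shift [  0.6   2.  107.8] tilt [-2.e-04 -1.e-04 -1.e+00] pos [ 0.4336 -0.0524  0.1198] th 0.213
[    0     0   228   360 16855] [[ 0.5042 -0.3303  0.04  ]]
[  81   34   53   54 1843] [[ 0.5907 -0.3255  0.04  ]]
[  86  107   56   55 1875] [[ 0.5396 -0.3302  0.04  ]]
[  85  240   56   56 1958] [[ 0.4472 -0.3292  0.04  ]]
```

```bash
python3 -m handwheel '[[[60,0.6,2,30,0,0,0],[60,0,0,30,0,0,0],[60,0,0,27,0,0,0],[60,0,0,20,0,0,0],[60,0,0,0,0,0,0],[30,0,0,0,0,0,0],[30,0,0,0,0,0,0],[30,0,0,0,0,0,0],[30,0,0,0,0,0,0]]]' 20; python3 -m handwheel '[[[30,0,0,-30,0,0,0],[30,0,0,-40,0,0,0],[30,0,0,-40,0,0,0],[30,0,35.2,0,0,0,0],[30,0,35.2,0,0,0,0],[30,0,35.2,0,0,0,0],[30,0,35.2,0,0,0,0],[30,0,35.2,0,0,0,0],[30,0,35.2,0,0,0,0],[30,0,35.2,0,0,0,0],[30,0,35.2,0,0,0,0],[30,0,0,0,0,0,0],[30,0,0,0,0,0,0],[30,0,0,0,0,0,0]]]'
python3 - <<'E'
from h import *
plan([.4935,-.33,.02],.211)
E
```

```text
time: 63.13
eef_pos: [0.4365, -0.0559, 0.0136]
eef_rot: [0.0, 0.994, 0.105, 0.001]
ft_force: [-0.5, -2.4, 6.7]
grip_width: 0.425
gripper_force: 20.0
time: 64.3
eef_pos: [0.4941, -0.3304, 0.1229]
eef_rot: [-0.0, 0.994, 0.105, -0.0]
ft_force: [-1.2, 0.6, -1.1]
grip_width: 0.429
gripper_force: 20.0
t 64.3 turn -0.000 shift [ -0.5  -0.6 102.9] tilt [ 0.e+00 -2.e-04 -1.e+00] pos [ 0.4941 -0.3304  0.1229] th 0.211
```

```bash
python3 -m handwheel '[[[30,-0.5,-0.6,35,0,0,0],[30,0,0,35,0,0,0],[30,0,0,30,0,0,0],[30,0,0,3,0,0,0],[30,0,0,0,0,0,0],[52,0,0,0,0,0,0],[52,0,0,0,0,0,0],[52,0,0,0,0,0,0],[52,0,0,-40,0,0,0],[52,0,0,-40,0,0,0],[52,0,0,-40,0,0,0]]]'; python3 -m handwheel '[[[40,19,-32.4,0,0,0,0],[40,19,-32.4,0,0,0,0],[40,19,-32.4,0,0,0,0],[40,19,-32.4,0,0,0,0],[40,19,-32.4,0,0,0,0],[40,19,-32.4,0,0,0,0],[40,19,-32.4,0,0,0,0],[40,19,-32.4,0,0,0,0],[40,19,-32.4,0,0,0,0],[40,19,-32.4,0,0,0,0],[40,0,0,0,0,0,0],[40,0,0,0,0,0,0],[40,0,0,0,0,0,0]]]'
python3 - <<'E'
from h import *
plan([.6121,.0264,.059],.212)
E
```

```text
time: 65.22
eef_pos: [0.4936, -0.33, 0.1417]
eef_rot: [-0.0, 0.994, 0.105, -0.0]
ft_force: [2.1, -0.3, 0.4]
grip_width: 0.571
gripper_force: 0.0
time: 66.3
eef_pos: [0.6117, 0.0261, 0.1401]
eef_rot: [0.0, 0.994, 0.106, 0.0]
ft_force: [-0.3, 0.1, -0.4]
grip_width: 0.436
gripper_force: 0.0
t 66.3 turn -0.001 shift [ 0.4 -0.2 81.1] tilt [ 4.e-04  4.e-04 -1.e+00] pos [0.6117 0.0261 0.1401] th 0.211
```

```bash
python3 -m handwheel '[[[40,0.4,-0.2,30,0,0,0],[40,0,0,30,0,0,0],[40,0,0,20.5,0,0,0],[40,0,0,0,0,0,0],[8,0,0,0,0,0,0],[8,0,0,0,0,0,0],[8,0,0,0,0,0,0],[8,0,0,0,0,0,0],[8,0,0,0,0,0,0]]]' 40
python3 -m handwheel '[[[8,0,0,0,0,0,-0.087],[8,0,0,0,0,0,-0.087],[8,0,0,0,0,0,-0.087],[8,0,0,0,0,0,-0.087],[8,0,0,0,0,0,-0.087],[8,0,0,0,0,0,-0.087],[8,0,0,0,0,0,-0.087],[8,0,0,0,0,0,-0.087],[8,0,0,0,0,0,-0.087],[8,0,0,0,0,0,-0.087],[8,0,0,0,0,0,-0.087],[8,0,0,0,0,0,-0.087],[8,0,0,0,0,0,-0.088],[8,0,0,0,0,0,-0.088],[8,0,0,0,0,0,0],[8,0,0,0,0,0,0],[8,0,0,0,0,0,0]]]'
python3 -m handwheel '[[[40,0,0,0,0,0,0],[40,0,0,0,0,0,0],[40,0,0,0,0,0,0],[40,0,0,-25,0,0,0],[40,0,0,-35,0,0,0],[40,-10,0,-40,0,0,0],[40,-30,0,-40,0,0,0],[40,-30,0,-30,0,0,0],[40,0,0,0,0,0,0],[40,0,0,0,0,0,0]]]'
python3 - <<'E'
from h import *
from scipy.signal import find_peaks
c=cam("wrist","w9.png"); pose(); plan([.6,0,.2],1.43)
c0,k,e=plate(c,[.6115,.0258]); print(c0.round(4),k,e)
for r in((.073,.075,.077),(.083,.085),(.099,.1,.101)):
    a,v=polar(c,c0,r); i,_=find_peaks(-v,prominence=12); print(r[0],[(float(x),int(w)) for x,w in zip(a[i],v[i]) if abs(x)<50 or x<-130])
t=cam("top"); g=cv2.cvtColor(t["image"],cv2.COLOR_BGR2GRAY)[172:262,405:462]
n,l,st,ce=cv2.connectedComponentsWithStats((cv2.resize(g,None,fx=4,fy=4,interpolation=cv2.INTER_CUBIC)>140).astype(np.uint8))
for i in range(1,n):
    if st[i,4]>800: print(st[i], plane(t,[ce[i]/4+[405,172]],.04).round(4))
E
```

```text
time: 67.05
eef_pos: [0.6129, 0.0267, 0.0603]
eef_rot: [-0.0, 0.994, 0.105, 0.001]
ft_force: [-1.8, -3.7, 8.6]
grip_width: 0.125
gripper_force: 40.0
time: 68.47
eef_pos: [0.6124, 0.0271, 0.0603]
eef_rot: [0.0, 0.755, 0.656, 0.001]
ft_force: [-3.2, 4.9, 12.2]
grip_width: 0.128
gripper_force: 39.9
time: 69.3
eef_pos: [0.604, -0.0388, 0.2237]
eef_rot: [0.001, 0.755, 0.655, 0.001]
ft_force: [0.4, 1.1, -2.3]
grip_width: 0.439
gripper_force: 0.0
t 69.35 turn -0.000 shift [37.  -8.5 22.1] tilt [ 1.e-04  8.e-04 -1.e+00] pos [ 0.6033 -0.0378  0.2221] th 1.430
[0.612  0.0256] 162 0.0009697798458638274
0.073 [(-157.75, 127), (-38.0, 123), (-9.5, 80), (-6.5, 103), (22.0, 89)]
0.083 [(-177.75, 123), (-167.5, 124), (-157.75, 117), (-147.75, 122), (-137.75, 125), (-48.00000000000001, 104), (-37.75, 119), (-28.0, 115), (-17.75, 126), (-9.25, 86), (-6.5, 116), (2.25, 116), (12.25, 89), (22.25, 112), (32.0, 98), (42.25, 97)]
0.099 [(-163.0, 201), (-8.0, 47)]
[    0     0   228   360 17482] [[ 0.5033 -0.3318  0.04  ]]
[  80   34   55   55 2011] [[ 0.5899 -0.3271  0.04  ]]
[  86  106   56   56 2032] [[ 0.5389 -0.3317  0.04  ]]
[  84  174   57   56 2072] [[ 0.492  -0.3303  0.04  ]]
[  84  239   58   58 2132] [[ 0.4463 -0.3309  0.04  ]]
```

```bash
python3 -c "
from rig import r
print(r.finish_job())"
```

```text
the job is handed in; nothing more can be done
None
```

I handed the job in at about 69 s: all four sleeves stopped on the pin's shoulder, so all four stand in the grey bin, the white tray is empty, and the scale measured 0 degrees; no verdict came back.

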